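# Drive the stuck axle pin out of the soap press

## Task

Take the red-handled drift punch from its rest, put its tip through the access hole in the round yellow cover on the far side of the soap press and push the stuck axle pin right out, so that it drops into the aluminium catch tray. Feel for the hole and push steadily without ramming, with the punch on the cover, the press or the pin never harder than 25 N; do not touch the pin with the fingers. Then lay the punch back in its rest as it lay before, and leave everything else on the counter where it is.

Things in the scene. Friction and masses are not known exactly. Their poses are not given: they have to be found in the camera images.
- press: the soap press, fixed: wooden base, two green upright cheeks (104 mm high) with a steel hub between, a level lever along +y (28 mm thick, at height 75 mm, to y 270 mm). Origin: underside of the base below the hub; x runs along the axle pin from the tray side to the yellow cover's side (away from the robot), z up. The base spans x -120 to 50, y -65 to 65 mm. The press and its cover stay put at the forces allowed
- press_face (a point): point where the bore's axis meets the outer (+x) face of the round yellow cover: x 36, height 75 mm; axes as the press. The cover is an eccentric disc, 62 mm across, 4 thick, with one access hole 8 mm across in its middle. The hole's centre is 5 mm from this point, anywhere on the half-circle above it (not measured: find it by eye or feel). A straight push along -x through it meets the pin and clears the bore
- press_bore (a point): centre of the bore's open tray-side end, x -24, height 75 mm; axes as the press. The bore, 21.5 mm wide, runs through cheeks and hub from x -24 to 24, 8 mm behind the cover
- press_tray (a point): centre of the floor of the aluminium catch tray, 74 (x) by 92 (y) mm inside, floor at height 16 mm, rim at 42; axes as the press
- pin: the stuck axle pin: plain steel rod 20 mm across, 40 long, 98 g, origin at its centre, x along it (as the press's x). It starts in the bore, its cover-side (rear) end at the press's x 16 to 20 mm. Dried soap in the hub grips it with about 6 to 14 N (varies) until the rear end passes x -4 mm; pushed along -x until the rear end passes x -24 it falls into the tray
- punch: the drift punch, 100 to 165 g, lying level on its rest: a red handle of square section 16 x 16 mm, 70 mm long, and a straight round steel shank 6 mm across, 75 mm long. Origin at the centre of the handle, x along the punch towards its tip
- punch_tip (a point): the flat end of the punch's shank, 110 mm from the handle's centre along the punch's x
- rest: the punch's fixed wooden rest: foot 190 x 56 mm, 8 thick, with two notched saddles. Origin on the counter below the handle's centre, x towards the tip. The punch lies with its axis 50 mm up. Handle's saddle: x -30, 10 mm long, notch 25 wide, top at height 54; shank's saddle: x 85, notch 20 wide, top at 59. The middle of the handle is free to grasp from above
- soap_bar: bystander, to be left alone: cream bar of soap, 85 x 55 x 28 (mm), origin at its underside
- soap_wrapped: bystander, to be left alone: white wrapped bar, 80 x 50 x 30 (mm), origin at its underside
- bowl: bystander, to be left alone: steel bowl on a foot, 120 across, 85 high (mm), origin at its underside
- jar: bystander, to be left alone: amber jar with a white cap, 72 across, 85 high (mm), origin at its underside
- spoon: bystander, to be left alone: steel spoon, 130 long (mm), origin at its underside
- soap_green: bystander, to be left alone: green bar of soap, 75 x 50 x 28 (mm), origin at its underside
Things that resemble listed ones, but are neither listed nor needed, are in the scene too. There is more than one size of the rest; the job needs the largest. What is shaped like the punch but black is not meant.

How it is judged:
By the outcome, as a careful person would: the job done as asked, in the order asked, and still so for the second after the job is handed in, with the robot touching nothing.
It also fails if it takes over 64 s, if anything falls off the work surface, if the arm or the gripper's body presses on something with over 40 N, if the wrist force passes 120 N, or if a joint passes its speed limit or range.

## Robot

A 7-joint arm with a two-finger parallel gripper is mounted at the origin on the work surface. World frame = base frame: x ahead of the robot, y to its left, z up, the work surface at z = 0. Lengths are in m, angles in rad, forces in N, time in s.
With the tool pointing down it reaches from about 0.425 to 0.925 m from the base axis. Payload 6.8 kg.
Tool frame: the origin (TCP) lies at the very end of the fingers, on their centre line; the grasp point (between the pads) lies bot.hold_point_z behind it (bot.hold_point_z is the distance from the TCP to the grasp point, in m); x points along the fingers, z is the direction in which the jaws open and shut, and the axes are right-handed (so a half turn about x gives the same grasp; the last joint's range is limited). The gripper opens to 85 mm and grips with 20 to 120 N. Pads are 22 mm wide; open, the fingers measure 114 mm over their backs; the gripper's body (76 mm by 85 mm) begins 54 mm behind the grasp point. The pads swing forward as they close: fully open they stand 13 mm farther back than shut.
Start: joints at [1.182, 0.477, 0.022, 1.555, -0.011, 1.109, -0.083], TCP at [0.187, -0.649, 0.198] pointing down, gripper open.
Joint ranges: [-2.96, 2.96], [-0.34, 2.1], [-1.41, 1.46], [0.24, 2.44], [-1.37, 4.51], [0.17, 1.92], [-2.96, 2.96]. Speed limits (rad/s): [2.39, 2.39, 3.14, 3.14, 3.14, 3.14, 3.14].

## Interface

Orientations are given as a unit quaternion [w, x, y, z].
In Python, from station import bot gives the robot as it stands.
- The arm moves only by the tool drive_tool, never from a script. Its arguments are lists of equal length, an entry for each row: "slide": the shift along the world's x, y, z in mm, a list of three; "turn": the turn, a rotation vector about the world's x, y, z in rad, a list of three; "gripper": the opening, from 0 (shut) to 1 (fully open). A call has 1 to 10 rows; each row is the pose to reach, as a shift and turn from the pose measured when the call began; what a row does not reach only later rows make up. A row lasts 1/10 s, in which the tool goes at most 50 mm and 8.59 degrees, less where a joint would pass 70% of its speed; a pose out of reach is approached as far as the arm can. A call with a gripper value outside its range is refused whole. The fingers move at their own pace and stop on an object; "squeeze" is the grip in N (left out, the last holds). Time passes only in rows, so rows that repeat a pose let the fingers close. It gives the time, the measured TCP pose, the force and the opening at its end, in the units of the state.
- bot.get_obs(): the state, without advancing time (a new reading comes with each control period).
- bot.read_camera(name): name is "scene" or "top" or "wrist"; returns a dict with "color" (480x640x3 uint8, red, green, blue), "fovy" (degrees; the focal length in pixels is half the picture's height over the tangent of half this angle, whatever the lens; pixels are square), "cx", "cy" (the principal point, pixels), "R" (3x3) and "t" (3): a world point X has camera coordinates R X + t. Camera axes: x right, y down, z forward; pixel columns grow to the right and rows downward; lengths in m; the calibration is good to about 2 mm. A picture is of the moment at which its call begins. There is no depth.
- bot.hand_in(): hands the job in, once; it reports no verdict.
The state is a dict: "t": time; "q": joint angles; "joint_vel": joint speeds; "joint_torque": joint torques, N m; "eef_pos": TCP position; "tool_rot": TCP orientation; "contact_force": force on the tool from outside, world axes, zero at the start; "torque": the same for the moment, N m; "gripper_width": opening from 0.0 (shut) to 1.0 (fully open).
Only numpy, scipy, OpenCV 4.12 (cv2) and the standard library are available. Lean on these libraries where they do the work, as an engineer would, in place of code of your own. Each camera call takes 0.05 s, during which the arm holds its last target.

## Working session

There is one attempt and no reset: what is moved stays moved. The work goes in short steps, Python scripts to look and compute and a tool call to move; the robot and the scene stay as the last step left them, time stands still between calls to the robot, and variables do not carry over. Pictures are saved under pics/ and viewed, and the job is handed in when it is done.

Besides the shell and the picture viewer there is one more tool, called after "Request:" as a command line: name --argument value ..., lists and objects as JSON in quotes. drive_tool: Moves the arm, as the interface text tells. Its arguments: {"type":"object","properties":{"slide":{"type":"array"},"turn":{"type":"array"},"gripper":{"type":"array"},"squeeze":{"type":"number"}},"required":["slide","turn","gripper"]}

```bash
ls; mkdir -p pics; python3 - <<'E'
from station import bot
import cv2
o=bot.get_obs();print(o); print(bot.hold_point_z)
for n in["scene","top","wrist"]:
    c=bot.read_camera(n);cv2.imwrite(f"pics/{n}0.png",c["color"][:,:,::-1]);print(n,c["fovy"],c["cx"],c["cy"],c["R"],c["t"])
E
```

```text
pics
{'t': 0.0, 'q': array([ 1.18192315,  0.47781179,  0.02233752,  1.55649257, -0.01149361,
        1.10928131, -0.08306215]), 'joint_vel': array([ 4.18282838e-05, -1.71172241e-04, -7.35689828e-04, -1.18288295e-03,
        8.30937068e-04,  3.32587548e-04,  5.35474449e-05]), 'joint_torque': array([-6.20624705e-04, -5.96461523e+01,  1.60761159e+00, -2.81202757e+01,
        1.24368514e-02,  9.24271240e-03,  3.87631516e-06]), 'eef_pos': array([ 0.18683428, -0.64792867,  0.19680053]), 'tool_rot': array([ 0.56450134,  0.42545426,  0.5656132 , -0.42474536]), 'contact_force': array([-0.58949292, -0.4745285 ,  0.84953455]), 'torque': array([ 0.00497105, -0.00789666, -0.02884683]), 'gripper_width': 1.00005129142355}
0.0187
scene 49.64925611391317 317.62939522759234 238.66710007743814 [[-0.20973242  0.97764419  0.01497139]
 [ 0.57750648  0.13621819 -0.80494153]
 [-0.78898579 -0.16017626 -0.59316523]] [ 0.12532324 -0.29152107  1.59070479]
top 49.093519066462754 321.91939817478675 248.4875570287268 [[-1.00762884e-02 -9.99945878e-01 -2.59021795e-03]
 [-9.83346642e-01  1.03790237e-02 -1.81443264e-01]
 [ 1.81460328e-01  7.18807457e-04 -9.83398003e-01]] [0.02170578 0.59730323 1.23162481]
wrist 65.41885483363946 325.0142528082027 237.63908319619003 [[ 2.78255498e-01 -9.60507013e-01 -3.94979529e-04]
 [-9.20883794e-01 -2.66893638e-01  2.84149297e-01]
 [-2.73032810e-01 -7.87023738e-02 -9.58779965e-01]] [-0.67457892 -0.03850818  0.3784626 ]
```

View pics/scene0.png

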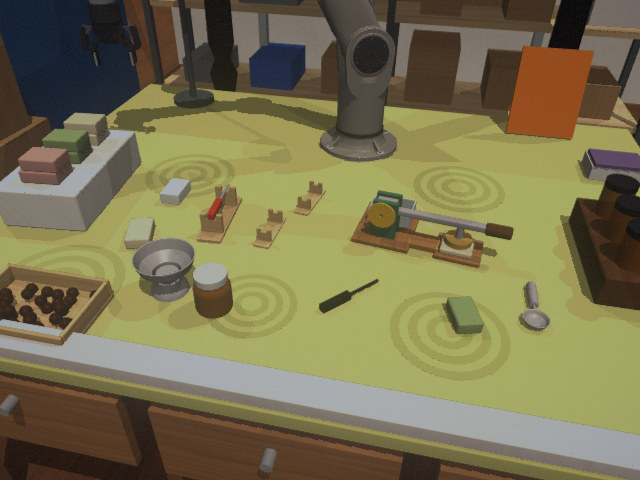

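View pics/top0.png

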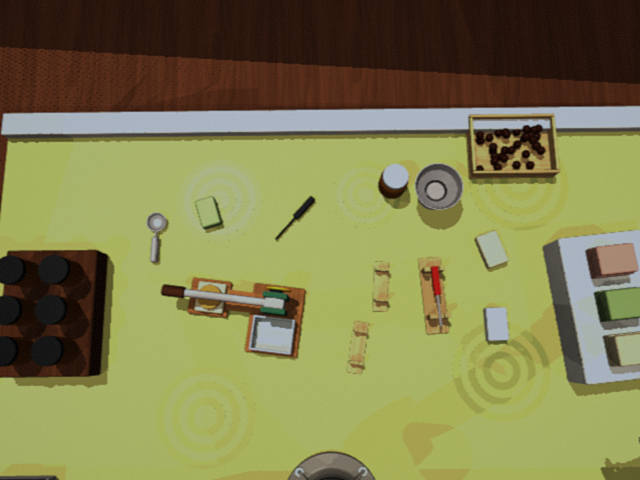

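View pics/wrist0.png

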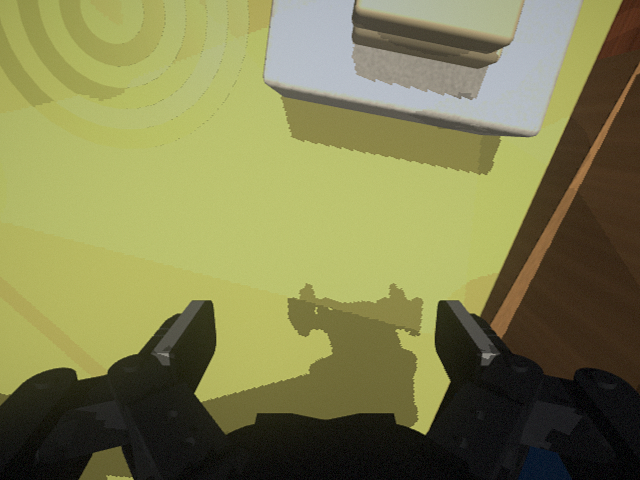

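The scene view shows the red-handled punch on its rest at (217,208), the black look-alike at (350,295), two smaller empty rests at (270,228) and (310,198), and the press with its yellow cover at (381,215). In the top view the punch handle is at (436,280) and the shank at (441,320), pointing towards the robot. The press is at (275,320).

```bash
cat > h.py <<'E'
import numpy as np, cv2, pickle
from station import bot
def shot(n,name=None):
    c=bot.read_camera(n)
    if name: cv2.imwrite(f"pics/{name}.png",c["color"][:,:,::-1]); pickle.dump(c,open(f"pics/{name}.pkl","wb"))
    return c
def load(name): return pickle.load(open(f"pics/{name}.pkl","rb"))
def f(c): return 240/np.tan(np.radians(c["fovy"])/2)
def ray(c,u,v):
    d=np.array([(u-c["cx"])/f(c),(v-c["cy"])/f(c),1.]);R=np.array(c["R"]);t=np.array(c["t"])
    return -R.T@t, R.T@d
def onplane(c,u,v,z):
    o,d=ray(c,u,v);return o+d*(z-o[2])/d[2]
def tri(obs):
    A=np.zeros((3,3));b=np.zeros(3)
    for c,u,v in obs:
        o,d=ray(c,u,v);d=d/np.linalg.norm(d);P=np.eye(3)-np.outer(d,d);A+=P;b+=P@o
    X=np.linalg.solve(A,b)
    return X,[np.round(np.array(proj(c,X))-[u,v],1) for c,u,v in obs]
def proj(c,X):
    p=np.array(c["R"])@np.asarray(X)+np.array(c["t"]);return p[0]/p[2]*f(c)+c["cx"],p[1]/p[2]*f(c)+c["cy"]
def crop(name,x0,y0,x1,y1,k,out):
    im=cv2.imread(f"pics/{name}.png")[y0:y1,x0:x1];cv2.imwrite(f"pics/{out}.png",cv2.resize(im,None,fx=k,fy=k,interpolation=cv2.INTER_CUBIC))
E
python3 - <<'E'
from h import *
s=shot("scene","s1");t=shot("top","t1")
crop("s1",160,150,340,260,4,"s1a");crop("s1",340,170,520,280,4,"s1b")
crop("t1",335,230,515,380,4,"t1a");crop("t1",155,260,335,370,4,"t1b")
E
```

```text
(no output)
```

View pics/s1a.png

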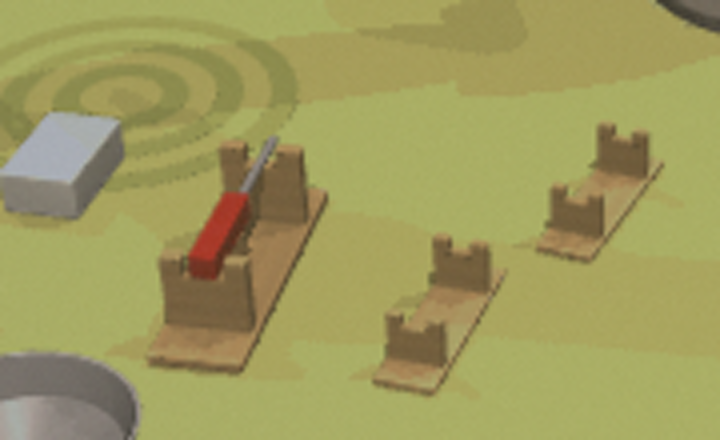

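View pics/s1b.png

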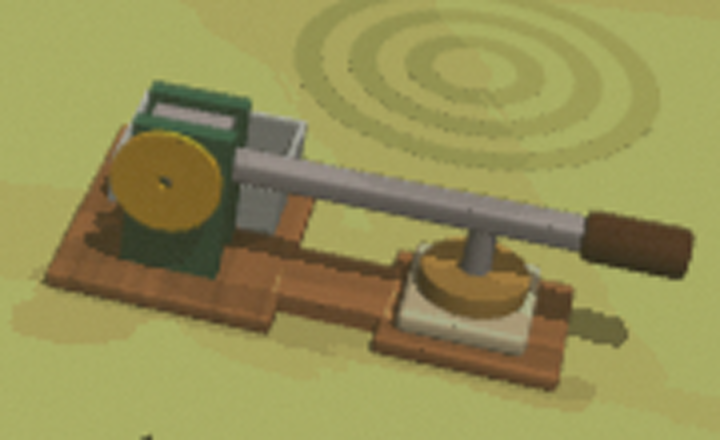

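View pics/t1a.png

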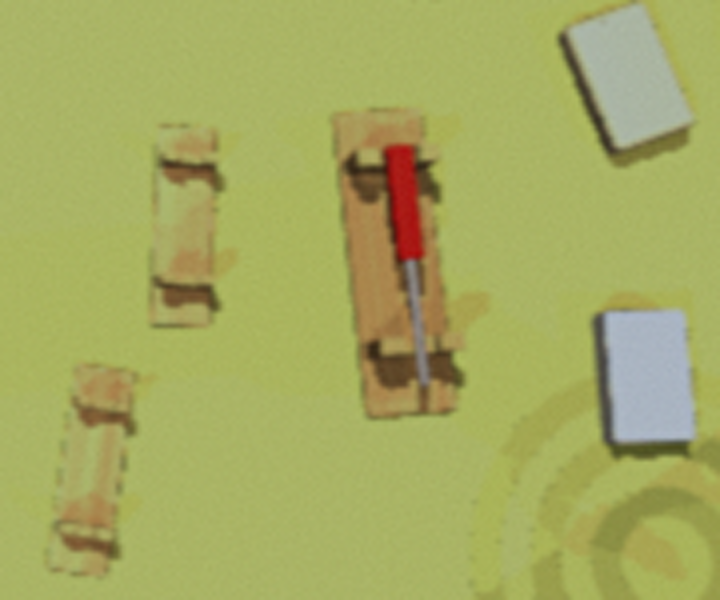

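View pics/t1b.png

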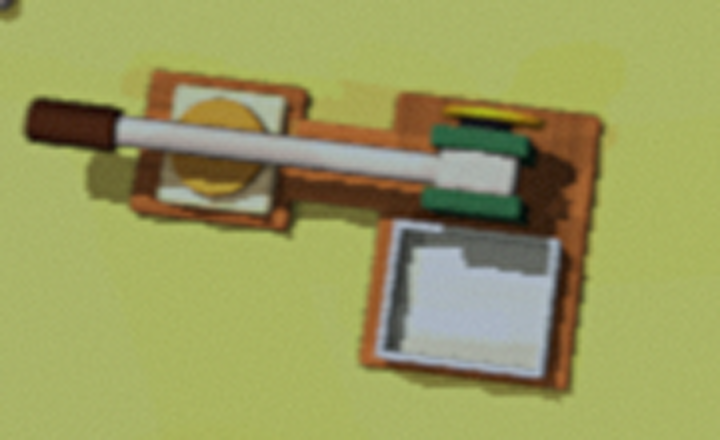

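In the crops the red-handled punch is on the largest rest (top crop at (400,205), clearly longer than the two empty rests at (185,225) and (90,465)). The black look-alike lies loose on the counter and is not the one meant. The hole in the cover shows at about (381,216) in the full scene view. Next I'll work out rough positions.

```bash
python3 - <<'E'
from h import *
from scipy.spatial.transform import Rotation as Ro
s=load("s1");t=load("t1")
S=lambda x,y:(160+x/4,150+y/4);S2=lambda x,y:(340+x/4,170+y/4);T=lambda x,y:(335+x/4,230+y/4);T2=lambda x,y:(155+x/4,260+y/4)
np.set_printoptions(precision=4,suppress=True)
# triangulate: handle back end top centre, handle front, tip
print("handle back",tri([(t,*T(400,148)),(s,*S(203,262))]))
print("handle front",tri([(t,*T(411,258)),(s,*S(238,198))]))
print("tip",tri([(t,*T(425,382)),(s,*S(272,142))]))
for p,z in [((400,148),.058),((411,258),.058),((425,382),.05)]: print(onplane(t,*T(*p),z))
print("rest corners",[onplane(t,*T(*p),.008) for p in [(335,115),(423,110),(455,408),(370,415)]])
print("hole",ray(s,*S2(164,183)))
print("cheek far top corners z.104",[onplane(t,*T2(*p),.104) for p in [(435,128),(527,138),(421,205),(522,215)]])
print("tray rim",[onplane(t,*T2(*p),.042) for p in [(390,222),(558,240),(545,375),(378,355)]])
print("cover top z~.108",[onplane(t,*T2(*p),.106) for p in [(447,105),(543,120)]])
w=bot.read_camera("wrist");o=bot.get_obs()
R=np.array(w["R"]);C=-R.T@w["t"];Rt=Ro.from_quat(np.roll(o["tool_rot"],-1)).as_matrix()
print("tool axes",Rt);print("cam in tool",Rt.T@(C-o["eef_pos"]));print("cam axes in tool (cols)",Rt.T@R.T, o["eef_pos"])
E
```

```text
handle back (array([ 0.5488, -0.2583,  0.0529]), [array([-0.4,  0.1]), array([-0.4, -0.1])])
handle front (array([ 0.4819, -0.2621,  0.0538]), [array([-0.1,  0. ]), array([-0.1, -0. ])])
tip (array([ 0.4082, -0.2681,  0.0486]), [array([-0.,  0.]), array([-0., -0.])])
[ 0.5484 -0.2581  0.058 ]
[ 0.4816 -0.2614  0.058 ]
[ 0.4081 -0.2678  0.05  ]
rest corners [array([ 0.5771, -0.2289,  0.008 ]), array([ 0.5798, -0.2846,  0.008 ]), array([ 0.3935, -0.2948,  0.008 ]), array([ 0.3898, -0.2423,  0.008 ])]
hole (array([1.4497, 0.172 , 0.707 ]), array([-0.8401, -0.0468, -0.5558]))
cheek far top corners z.104 [array([0.4873, 0.1513, 0.104 ]), array([0.4809, 0.098 , 0.104 ]), array([0.443, 0.159, 0.104]), array([0.4366, 0.1008, 0.104 ])]
tray rim [array([0.437 , 0.1849, 0.042 ]), array([0.4251, 0.0835, 0.042 ]), array([0.3454, 0.0913, 0.042 ]), array([0.3581, 0.191 , 0.042 ])]
cover top z~.108 [array([0.5004, 0.1443, 0.106 ]), array([0.4911, 0.0886, 0.106 ])]
tool axes [[-0.0002  0.9608  0.2771]
 [ 0.0006  0.2771 -0.9608]
 [-1.     -0.     -0.0006]]
cam in tool [-0.1765  0.0714 -0.0001]
cam axes in tool (cols) [[-0.001  -0.2841  0.9588]
 [ 0.0012 -0.9588 -0.2841]
 [ 1.      0.0008  0.0013]] [ 0.187  -0.6483  0.1975]
```

```bash
python3 - <<'E'
from scipy.spatial.transform import Rotation as R
import numpy as np
r=R.from_rotvec([0,.524,0])*R.from_rotvec([0,0,-.281]);print(r.as_rotvec(), np.linalg.norm(r.as_rotvec()))
E
```

```text
[-0.07361751  0.52051574 -0.27452398] 0.5930595199307238
```

Request:
drive_tool --slide '[[0,0,50],[0,0,100],[40,50,100],[75,95,100],[110,135,100],[140,175,100],[175,215,100],[205,255,90],[235,295,60],[260,325,10]]' --turn '[[0,0,0],[0,0,0],[0,0,0],[0,0,-0.1],[0,0,-0.2],[0,0,-0.28],[0,0,-0.28],[0.019,0.13,-0.28],[0.037,0.26,-0.28],[0.055,0.39,-0.28]]' --gripper '[1,1,1,1,1,1,1,1,1,1]'

```text
t: 1.3
eef_pos: [0.4293, -0.3483, 0.2404]
tool_rot: [0.371, 0.424, 0.61, -0.558]
contact_force: [1.0, -1.2, -0.7]
gripper_width: 1.002
```

```bash
cat >> h.py <<'E'
from scipy.spatial.transform import Rotation as Ro
def Rt(): return Ro.from_quat(np.roll(bot.get_obs()["tool_rot"],-1))
def goal(xax,yax):
    x=np.array(xax,float);x/=np.linalg.norm(x);y=np.array(yax,float);y-=x*(x@y);y/=np.linalg.norm(y)
    return Ro.from_matrix(np.c_[x,y,np.cross(x,y)])
def need(pos,rot):
    o=bot.get_obs();d=(np.array(pos)-o["eef_pos"])*1000;r=(rot*Rt().inv()).as_rotvec()
    print("slide",np.round(d,1),"turn",np.round(r,4),"deg",np.degrees(np.linalg.norm(r)).round(1),"q",np.round(o["q"],2),"F",np.round(o["contact_force"],1),"t",o["t"])
np.set_printoptions(precision=4,suppress=True)
E
python3 - <<'E'
from h import *
a=np.radians(30);need([.49,-.268,.153],goal([-np.sin(a),0,-np.cos(a)],[np.cos(a),0,-np.sin(a)]))
E
```

```text
slide [ 60.7  80.3 -87.4] turn [-0.1011  0.1479  0.029 ] deg 10.4 q [ 0.58  0.48 -0.1   1.52  0.12  1.53 -1.12] F [ 1.  -1.2 -0.7] t 1.3
```

Request:
drive_tool --slide '[[30,40,-20],[60,80,-50],[61,80,-87],[61,80,-87],[61,80,-87],[61,80,-87]]' --turn '[[-0.05,0.075,0.015],[-0.1,0.148,0.029],[-0.1,0.148,0.029],[-0.1,0.148,0.029],[-0.1,0.148,0.029],[-0.1,0.148,0.029]]' --gripper '[1,1,1,1,1,1]'

```text
t: 1.9
eef_pos: [0.4903, -0.2706, 0.1554]
tool_rot: [-0.354, -0.355, -0.611, 0.613]
contact_force: [0.8, 0.0, 0.0]
gripper_width: 1.0
```

```bash
python3 - <<'E'
from h import *
shot("wrist","w1");o=bot.get_obs();print(o["eef_pos"],o["q"],o["t"])
E
```

```text
[ 0.4904 -0.2706  0.1557] [ 0.3717  0.6386 -0.1126  1.498   0.1968  1.518  -1.3724] 1.95
```

View pics/w1.png

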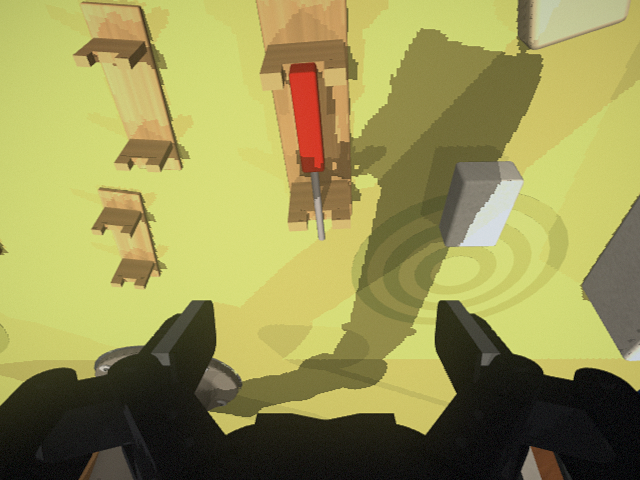

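The wrist view shows the punch in the largest rest, with handle back at (303,65), handle front at (312,170) and tip at (321,238). The two small rests are at left and the white wrapped bar at (480,205). I'll take a second view offset in y, on the way to the press.

Request:
drive_tool --slide '[[0,50,10],[0,80,20],[0,80,20],[0,80,20]]' --turn '[[0,0,0],[0,0,0],[0,0,0],[0,0,0]]' --gripper '[1,1,1,1]'

```text
t: 2.35
eef_pos: [0.491, -0.1917, 0.1777]
tool_rot: [-0.355, -0.356, -0.61, 0.613]
contact_force: [-0.1, -1.2, 0.3]
gripper_width: 0.999
```

```bash
python3 - <<'E'
from h import *
shot("wrist","w2")
crop("w1",240,30,400,260,3,"w1a")
a=np.radians(30);need([.58,.12,.18],goal([-np.sin(a),0,-np.cos(a)],[np.cos(a),0,-np.sin(a)]))
im=cv2.imread("pics/w2.png");cv2.imwrite("pics/w2a.png",cv2.resize(im[20:260,320:640],None,fx=2.4,fy=2.4,interpolation=cv2.INTER_CUBIC))
E
```

```text
slide [ 89.5 312.6   2.9] turn [0.0034 0.0056 0.0057] deg 0.5 q [ 0.29  0.58 -0.15  1.55  0.15  1.53 -1.48] F [-0.3 -0.8  0.3] t 2.4
```

View pics/w2a.png

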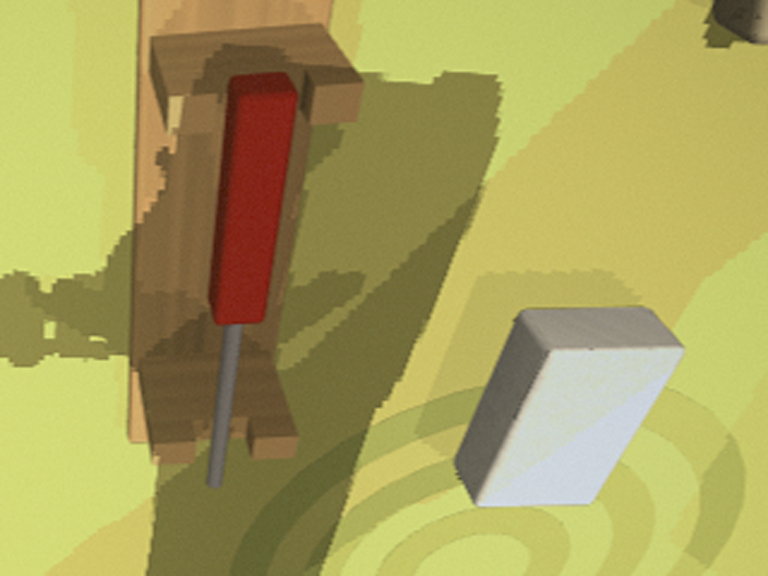

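View pics/w1a.png

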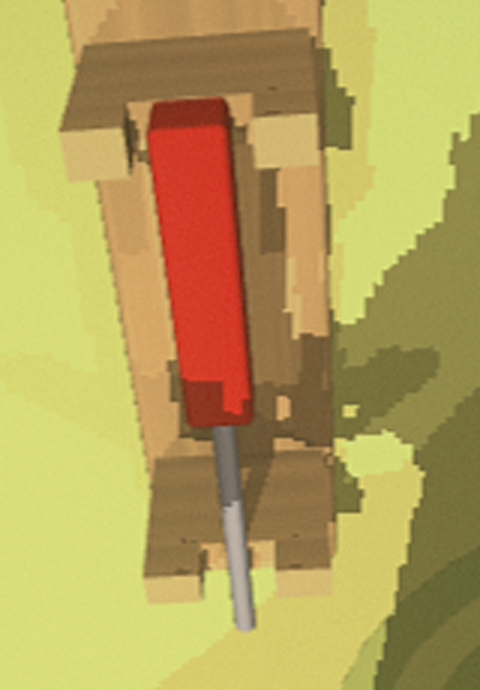

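```bash
python3 - <<'E'
from h import *
a=load("w1");b=load("w2");s=load("s1");t=load("t1")
A=lambda x,y:(240+x/3,30+y/3);B=lambda x,y:(320+x/2.4,20+y/2.4)
for n,p,q in [("back",(190.5,126),(265,94)),("front",(220,423),(241,322)),("tip",(243,628),(215,486)),("shank root",(221,426),(231,325))]:
    print(n,tri([(a,*A(*p)),(b,*B(*q))]))
print("handle back L/R z58",[onplane(a,*A(*p),.058) for p in [(152,128),(229,124),(188,425),(252,420)]])
print("tip z50",onplane(a,*A(243,628),.05),onplane(b,*B(215,486),.05))
print("b top z58",[onplane(b,*B(*p),.058) for p in [(265,94),(241,322)]])
E
```

```text
back (array([ 0.5489, -0.2589,  0.053 ]), [array([0. , 0.4]), array([ 0. , -0.4])])
front (array([ 0.4837, -0.2631,  0.0599]), [array([0. , 0.2]), array([-0. , -0.2])])
tip (array([ 0.4094, -0.2678,  0.0552]), [array([0.1, 0.3]), array([-0.1, -0.3])])
shank root (array([ 0.4762, -0.263 ,  0.0506]), [array([-0., -0.]), array([0., 0.])])
handle back L/R z58 [array([ 0.5508, -0.2518,  0.058 ]), array([ 0.5515, -0.2665,  0.058 ]), array([ 0.4819, -0.2556,  0.058 ]), array([ 0.4833, -0.2705,  0.058 ])]
tip z50 [ 0.4042 -0.2676  0.05  ] [ 0.404  -0.2695  0.05  ]
b top z58 [array([ 0.5505, -0.2576,  0.058 ]), array([ 0.4822, -0.2638,  0.058 ])]
```

Request:
drive_tool --slide '[[10,40,20],[20,90,30],[40,140,30],[55,190,30],[70,240,30],[80,290,20],[90,313,3],[90,313,3],[90,313,3]]' --turn '[[0,0,0],[0,0,0],[0,0,0],[0,0,0],[0,0,0],[0,0,0],[0,0,0],[0,0,0],[0,0,0]]' --gripper '[1,1,1,1,1,1,1,1,1]'

```text
t: 3.3
eef_pos: [0.5808, 0.119, 0.1794]
tool_rot: [-0.354, -0.356, -0.609, 0.614]
contact_force: [0.8, -0.9, -0.5]
gripper_width: 1.001
```

```bash
python3 - <<'E'
from h import *
shot("wrist","w3");o=bot.get_obs();print(o["eef_pos"],o["q"],o["t"])
E
```

```text
[0.5811 0.1178 0.18  ] [-0.0886  0.7006 -0.2452  1.3352  0.0025  1.617  -1.8988] 3.35
```

View pics/w3.png

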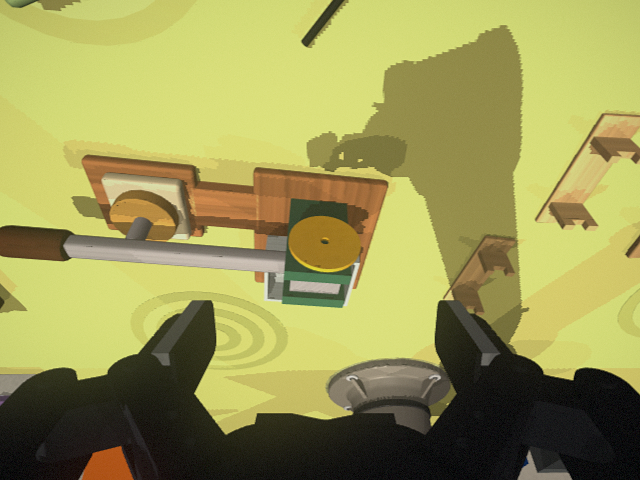

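The hole shows in the cover at about (324,241), with the disc outline around it from x 288 to 361. I'll take a second press view from a shifted, closer place.

Request:
drive_tool --slide '[[10,-40,-10],[15,-60,-20],[15,-60,-20],[15,-60,-20]]' --turn '[[0,0,0],[0,0,0],[0,0,0],[0,0,0]]' --gripper '[1,1,1,1]'

```text
t: 3.75
eef_pos: [0.5961, 0.0556, 0.1599]
tool_rot: [-0.352, -0.358, -0.607, 0.616]
contact_force: [-0.8, 1.4, 0.5]
gripper_width: 1.003
```

```bash
python3 - <<'E'
from h import *
shot("wrist","w4")
im=cv2.imread("pics/w3.png");cv2.imwrite("pics/w3a.png",cv2.resize(im[160:320,230:400],None,fx=4.5,fy=3.75*1.2,interpolation=cv2.INTER_CUBIC)[:600*2])
im=cv2.imread("pics/w4.png");cv2.imwrite("pics/w4a.png",im)
E
```

```text
(no output)
```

View pics/w4.png

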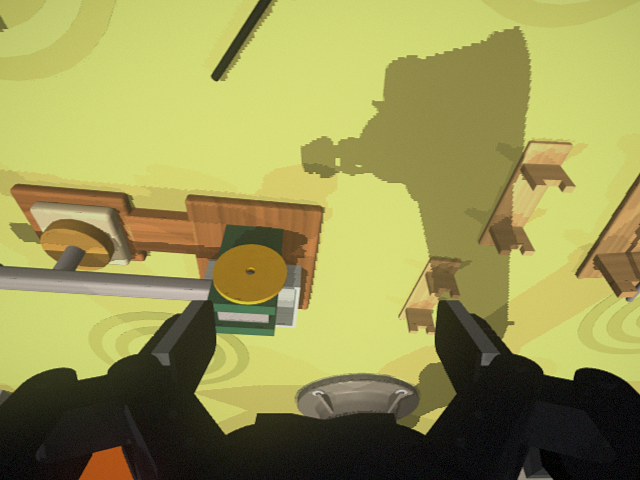

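```bash
python3 - <<'E'
from h import *
res={}
for n,(cx,cy) in {"w3":(324,242),"w4":(250,272)}.items():
    im=cv2.imread(f"pics/{n}.png")
    hsv=cv2.cvtColor(im,cv2.COLOR_BGR2HSV)
    print(n,hsv[cy+8,cx+12],hsv[cy-50,cx+40],hsv[cy,cx])
    k=4
    big=cv2.resize(im[cy-45:cy+45,cx-50:cx+50],None,fx=8,fy=8,interpolation=cv2.INTER_CUBIC);cv2.imwrite(f"pics/{n}d.png",big[:, :800][:600+120])
E
```

```text
w3 [ 21 204 156] [ 15 165 165] [47 70 58]
w4 [ 21 194 155] [ 14 159 165] [27 33 77]
```

```bash
python3 - <<'E'
import cv2,numpy as np
a=cv2.imread("pics/w3d.png");b=cv2.imread("pics/w4d.png")
cv2.imwrite("pics/w34d.png",cv2.resize(np.hstack([a,b]),(800,360),interpolation=cv2.INTER_AREA))
E
```

```text
(no output)
```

View pics/w34d.png

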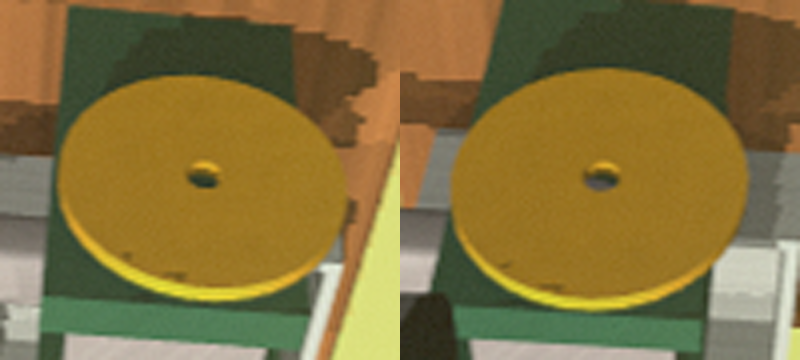

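```bash
cat > disc.py <<'E'
from h import *
from scipy.optimize import least_squares
pts={}
for n,(cx,cy) in {"w3":(324,242),"w4":(250,272)}.items():
    c=load(n);k=6
    im=cv2.imread(f"pics/{n}.png")[cy-45:cy+45,cx-50:cx+50]
    big=cv2.GaussianBlur(cv2.resize(im,None,fx=k,fy=k,interpolation=cv2.INTER_CUBIC),(0,0),3)
    h=cv2.cvtColor(big,cv2.COLOR_BGR2HSV).astype(int)
    m=((h[...,0]>17)&(h[...,0]<27)&(h[...,1]>150)&(h[...,2]<195)&(h[...,2]>100)).astype(np.uint8)
    nl,lab,st,_=cv2.connectedComponentsWithStats(m);i=1+np.argmax(st[1:,4]);m=(lab==i).astype(np.uint8)
    cs,_=cv2.findContours(m,cv2.RETR_EXTERNAL,cv2.CHAIN_APPROX_NONE);ct=max(cs,key=len)[:,0]
    hull=cv2.convexHull(ct)[:,0]
    cv2.imwrite(f"pics/{n}m.png",m*255)
    pts[n]=(c,np.c_[(ct[:,0]+.5)/k-.5+cx-50,(ct[:,1]+.5)/k-.5+cy-45])
    e=cv2.fitEllipse(ct);print(n,"ellipse",(e[0][0]+.5)/k-.5+cx-50,(e[0][1]+.5)/k-.5+cy-45,np.array(e[1])/k)
def res(p,sel=("w3","w4"),fx=None):
    C=p[:3];psi=p[3];nrm=np.array([np.cos(psi),np.sin(psi),0]);r=[]
    for n in sel:
        c,P=pts[n];R=np.array(c["R"]);o=-R.T@c["t"]
        d=np.c_[(P[:,0]-c["cx"])/f(c),(P[:,1]-c["cy"])/f(c),np.ones(len(P))]@R
        s=((C-o)@nrm)/(d@nrm);X=o+d*s[:,None];r.append(np.linalg.norm(X-C,axis=1)*1000-31)
    return np.concatenate(r)
for sel in [("w3","w4"),("w3",),("w4",)]:
    q=least_squares(res,[.498,.12,.077,-.118],kwargs=dict(sel=sel),loss="soft_l1",f_scale=.3);print(sel,q.x,np.sqrt(np.mean(q.fun**2)))
if 1:
    for n in pts: print(n, proj(pts[n][0],q.x[:3]))
E
python3 disc.py
```

```text
w3 ellipse 324.3088022867839 242.63407389322919 [53.536  74.3696]
w4 ellipse 249.49671936035156 273.14085896809894 [58.7176 75.0679]
('w3', 'w4') [ 0.5     0.1186  0.08   -0.1338] 0.8012561745115967
('w3',) [ 0.501   0.1187  0.0811 -0.1265] 0.8097165917241883
('w4',) [ 0.4995  0.1186  0.0795 -0.1425] 0.7028015934690434
w3 (np.float64(324.7253366588514), np.float64(240.5134362126829))
w4 (np.float64(250.25094718519173), np.float64(270.9553951709041))
```

Disc fit and hole: about (0.499, 0.1186, z≈0.078–0.080). The scene ray gives z≈0.077, and the wrist camera also reads the tip about 2 mm too high, so I'll take z≈0.078. The press yaw is about −0.12 rad. The punch handle's centre is about (0.516, −0.261), pointing along azimuth 183.6°. Next I'll go to the grasp.

```bash
python3 - <<'E'
from h import *
need([.5155,-.2605,.20],goal([0,0,-1],[1,0,0]))
E
```

```text
slide [ -80.6 -317.7   39.8] turn [ 0.0021 -0.5178  0.0114] deg 29.7 q [-0.02  0.73 -0.22  1.33  0.04  1.61 -1.82] F [-0.5  0.7  0.3] t 3.8
```

Request:
drive_tool --slide '[[0,-30,30],[-10,-75,45],[-25,-120,45],[-40,-165,45],[-50,-210,45],[-60,-255,45],[-75,-300,40],[-81,-318,40]]' --turn '[[0,-0.12,0],[0,-0.24,0.005],[0.001,-0.36,0.008],[0.002,-0.48,0.011],[0.002,-0.518,0.011],[0.002,-0.518,0.011],[0.002,-0.518,0.011],[0.002,-0.518,0.011]]' --gripper '[0.6,0.6,0.6,0.6,0.6,0.6,0.6,0.6]'

```text
t: 4.6
eef_pos: [0.5127, -0.2652, 0.2006]
tool_rot: [-0.499, -0.501, -0.498, 0.502]
contact_force: [-0.3, -0.0, -0.5]
gripper_width: 0.604
```

Request:
drive_tool --slide '[[0,0,0],[0,0,0],[0,0,0],[0,0,0],[0,0,0],[0,0,0],[0,0,0],[0,0,0],[0,0,0],[0,0,0]]' --turn '[[0,0,0.15],[0,0,0.3],[0,0,0.45],[0,0,0.6],[0,0,0.75],[0,0,0.9],[0,0,1.05],[0,0,1.2],[0,0,1.35],[0,0,1.5]]' --gripper '[0.6,0.6,0.6,0.6,0.6,0.6,0.6,0.6,0.6,0.6]'

```text
t: 5.6
eef_pos: [0.5132, -0.2639, 0.2013]
tool_rot: [0.708, 0.024, 0.706, -0.024]
contact_force: [0.5, 0.2, 0.2]
gripper_width: 0.596
```

Request:
drive_tool --slide '[[0,0,0],[0,0,0],[0,0,0],[0,0,0],[0,0,0],[0,0,0],[0,0,0],[0,0,0],[0,0,0],[0,0,0]]' --turn '[[0,0,0.15],[0,0,0.3],[0,0,0.45],[0,0,0.6],[0,0,0.75],[0,0,0.9],[0,0,1.05],[0,0,1.2],[0,0,1.35],[0,0,1.5]]' --gripper '[0.6,0.6,0.6,0.6,0.6,0.6,0.6,0.6,0.6,0.6]'

```text
t: 6.6
eef_pos: [0.5137, -0.2628, 0.2021]
tool_rot: [0.535, -0.463, 0.533, 0.464]
contact_force: [0.2, 0.1, -0.5]
gripper_width: 0.601
```

```bash
python3 - <<'E'
from h import *
a=np.radians(183.6);need([.5155,-.2605,.10],goal([0,0,-1],[np.cos(a),np.sin(a),0]))
E
```

```text
slide [   1.8    2.3 -102.1] turn [-0.0028  0.001   0.2024] deg 11.6 q [ 0.91  0.4  -0.7   1.75  0.28  1.09  1.55] F [ 0.2  0.1 -0.5] t 6.6
```

Request:
drive_tool --slide '[[1,1,-30],[2,2,-70],[2,2,-102],[2,2,-102],[2,2,-102]]' --turn '[[0,0,0.1],[-0.003,0.001,0.2],[-0.003,0.001,0.2],[-0.003,0.001,0.2],[-0.003,0.001,0.2]]' --gripper '[0.6,0.6,0.6,0.6,0.6]'

```text
t: 7.1
eef_pos: [0.5163, -0.26, 0.101]
tool_rot: [-0.485, 0.515, -0.484, -0.515]
contact_force: [0.2, -0.5, 0.2]
gripper_width: 0.603
```

```bash
python3 - <<'E'
from h import *
a=np.radians(183.6);need([.5155,-.2605,.031],goal([0,0,-1],[np.cos(a),np.sin(a),0]));shot("wrist","w5")
E
```

```text
slide [ -0.8  -0.5 -70. ] turn [-0.0002  0.0004  0.0017] deg 0.1 q [ 0.88  0.52 -0.69  1.84  0.41  0.92  1.64] F [ 0.2 -0.5  0.2] t 7.1
```

View pics/w5.png

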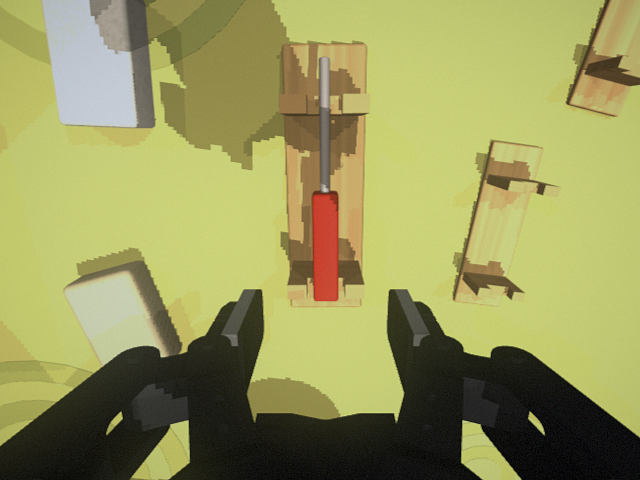

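The wrist view shows the punch well centred between the jaws (handle from (326,300) to (325,192), tip at (324,58)).

```bash
python3 - <<'E'
from h import *
c=load("w5");im=cv2.imread("pics/w5.png").astype(int)
m=(im[...,2]>130)&(im[...,1]<70)&(im[...,0]<70)
for v in (205,230,255,270): 
    u=np.where(m[v,290:360])[0]+290;print(v,u.min(),u.max(),onplane(c,(u.min()+u.max())/2,v,.058))
r=np.where(m[:,325])[0];print(r.min(),r.max(),onplane(c,325,r.min(),.058),onplane(c,325,r.max(),.058))
print("tip",onplane(c,324.3,58,.05))
E
```

```text
205 312 336 [ 0.4882 -0.2627  0.058 ]
230 313 337 [ 0.5036 -0.2611  0.058 ]
255 313 337 [ 0.5197 -0.2601  0.058 ]
270 313 337 [ 0.5296 -0.2595  0.058 ]
195 300 [ 0.4821 -0.2625  0.058 ] [ 0.5502 -0.2582  0.058 ]
tip [ 0.4069 -0.2676  0.05  ]
```

Request:
drive_tool --slide '[[-0.5,-0.3,-35],[-0.8,-0.4,-60],[-0.8,-0.4,-70],[-0.8,-0.4,-70],[-0.8,-0.4,-70]]' --turn '[[0,0,0.002],[0,0,0.002],[0,0,0.002],[0,0,0.002],[0,0,0.002]]' --gripper '[0.6,0.6,0.6,0.6,0.6]' --squeeze 40

```text
t: 7.65
eef_pos: [0.5178, -0.2612, 0.0338]
tool_rot: [-0.485, 0.517, -0.483, -0.514]
contact_force: [0.2, 0.1, 0.1]
gripper_width: 0.602
```

Request:
drive_tool --slide '[[0,0,0],[0,0,0],[0,0,0],[0,0,0],[0,0,0],[0,0,0],[0,0,0]]' --turn '[[0,0,0],[0,0,0],[0,0,0],[0,0,0],[0,0,0],[0,0,0],[0,0,0]]' --gripper '[0.45,0.3,0.2,0.1,0.1,0,0]' --squeeze 40

```text
t: 8.35
eef_pos: [0.5177, -0.2612, 0.0337]
tool_rot: [-0.485, 0.517, -0.483, -0.514]
contact_force: [-1.1, 0.4, 1.0]
gripper_width: -0.001
```

Request:
drive_tool --slide '[[0,0,0],[0,0,0]]' --turn '[[0,0,0],[0,0,0]]' --gripper '[0,0]' --squeeze 80

```text
t: 8.55
eef_pos: [0.5177, -0.2611, 0.0336]
tool_rot: [-0.485, 0.517, -0.483, -0.514]
contact_force: [0.9, -0.4, -0.5]
gripper_width: -0.003
```

```bash
python3 - <<'E'
from h import *
o=bot.get_obs();print({k:np.round(v,4) for k,v in o.items()});shot("wrist","w6")
E
```

```text
{'t': np.float64(8.55), 'q': array([ 0.8394,  0.6082, -0.6339,  1.8857,  0.4907,  0.8022,  1.5763]), 'joint_vel': array([-0.0005, -0.    , -0.0015, -0.0006,  0.0004, -0.0004,  0.0002]), 'joint_torque': array([ -0.0002, -54.8351,  -8.8414, -20.0767,   0.016 ,  -0.0176,
         0.0001]), 'eef_pos': array([ 0.5177, -0.2611,  0.0336]), 'tool_rot': array([-0.4847,  0.5171, -0.4834, -0.5139]), 'contact_force': array([ 0.8932, -0.4063, -0.4596]), 'torque': array([-0.0203, -0.0082,  0.0961]), 'gripper_width': np.float64(-0.0033)}
```

View pics/w6.png

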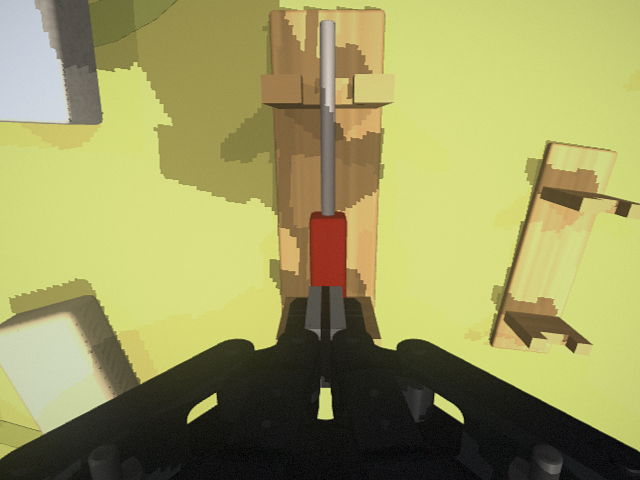

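```bash
python3 - <<'E'
from h import *
c=load("w6")
for z in (.0336,.0523,.06,.08,.1): print(z,proj(c,[.5177,-.2611,z]),proj(c,[.5067,-.2611,z]))
print(proj(c,[.482,-.2627,.058]),proj(c,[.407,-.2676,.05]))
C=-np.array(c["R"]).T@c["t"];o=bot.get_obs();print(C-o["eef_pos"])
s=shot("scene","s2");crop("s2",160,130,320,250,5,"s2a")
E
```

```text
0.0336 (np.float64(325.52783452229437), np.float64(276.45694150809084)) (np.float64(326.9450834197172), np.float64(256.07779389411775))
0.0523 (np.float64(325.44016198939556), np.float64(292.15134921895924)) (np.float64(327.006084540362), np.float64(269.9037078536385))
0.06 (np.float64(325.39851763064456), np.float64(299.60617598723456)) (np.float64(327.03513527398314), np.float64(276.4880613746903))
0.08 (np.float64(325.27062673129126), np.float64(322.50014118473223)) (np.float64(327.1246554305288), np.float64(296.77781948011113))
0.1 (np.float64(325.1039545437189), np.float64(352.33641007459823)) (np.float64(327.2420158501686), np.float64(323.37757776391584))
(np.float64(327.08167029805844), np.float64(219.7291517386274)) (np.float64(327.12351168518046), np.float64(23.06708641768776))
[-0.0733 -0.0043  0.1763]
```

View pics/s2a.png

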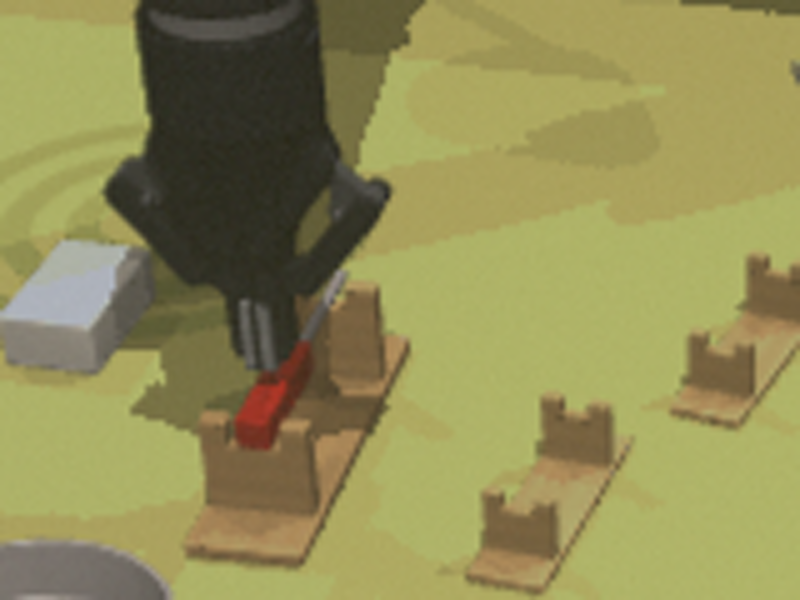

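```bash
python3 - <<'E'
from h import *
s=load("s2")
for z in (.0336,.05,.058,.07): 
    u,v=proj(s,[.5177,-.2611,z]);print(z,(u-160)*5,(v-130)*5)
for p in ([.5165+.0,-.2603,.058],[.5505,-.258,.058],[.482,-.2627,.058]):
    u,v=proj(s,p);print(p,(u-160)*5,(v-130)*5)
crop("w6",240,180,420,330,4,"w6a")
E
```

```text
0.0336 275.3844821350137 424.5058586747957
0.05 271.7415358264152 394.8670537522841
0.058 269.9428696458884 380.2332075384308
0.07 267.21780406901405 358.06222828369994
[0.5165, -0.2603, 0.058] 272.55189147178754 379.0727353891478
[0.5505, -0.258, 0.058] 249.6115035165407 419.7175367124433
[0.482, -0.2627, 0.058] 294.6491423080862 339.6678326322646
```

View pics/w6a.png

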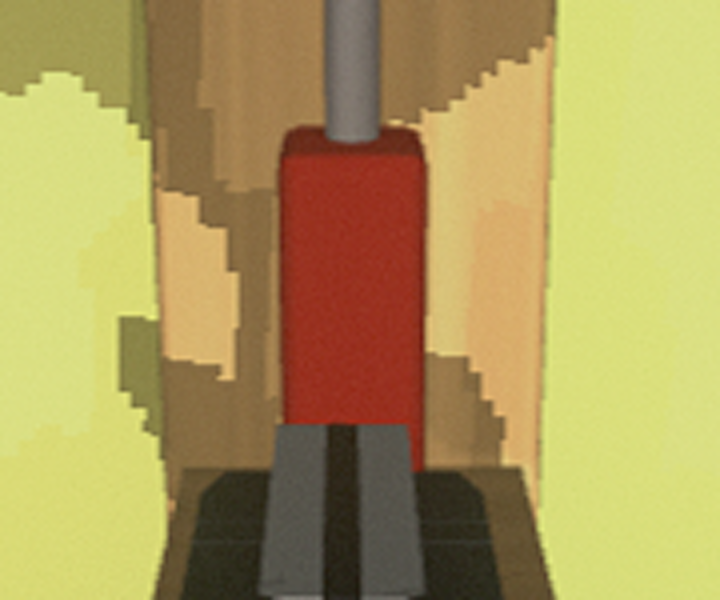

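The gripper closed fully and empty (opening −0.003). In the scene view the fingertips end at about (214,204), at handle-top height. That means the real fingertips stand about 30 mm behind the reported TCP. I checked this in the wrist view too: pad spacing in the open picture gives a fingertip depth of about 143 mm, against 190 mm for the TCP. I'll open, then descend stepwise while watching the force.

Request:
drive_tool --slide '[[0,0,0],[0,0,0],[0,0,0],[0,0,0],[0,0,0]]' --turn '[[0,0,0],[0,0,0],[0,0,0],[0,0,0],[0,0,0]]' --gripper '[0.6,0.6,0.6,0.6,0.6]' --squeeze 40

```text
t: 9.15
eef_pos: [0.5177, -0.2611, 0.0337]
tool_rot: [-0.485, 0.517, -0.483, -0.514]
contact_force: [-0.5, -0.0, -0.3]
gripper_width: 0.601
```

```bash
python3 - <<'E'
from h import *
shot("scene","s3");crop("s3",160,130,320,250,5,"s3a");shot("wrist","w7")
a=np.radians(183.75);need([.5155,-.2605,.020],goal([0,0,-1],[np.cos(a),np.sin(a),0]))
E
```

```text
slide [ -2.2   0.6 -13.6] turn [0.0018 0.0046 0.0026] deg 0.3 q [ 0.84  0.61 -0.63  1.89  0.49  0.8   1.58] F [ 0.1  0.5 -0.3] t 9.25
```

View pics/s3a.png

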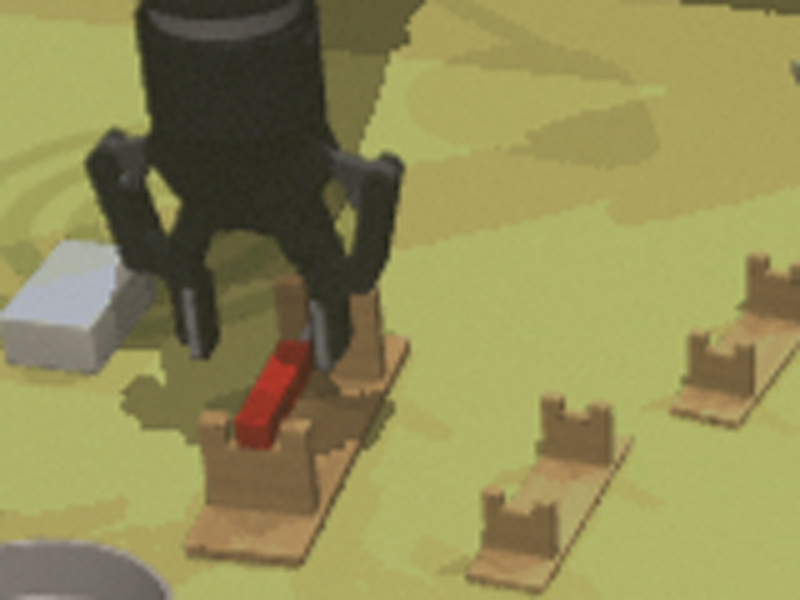

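View pics/w7.png

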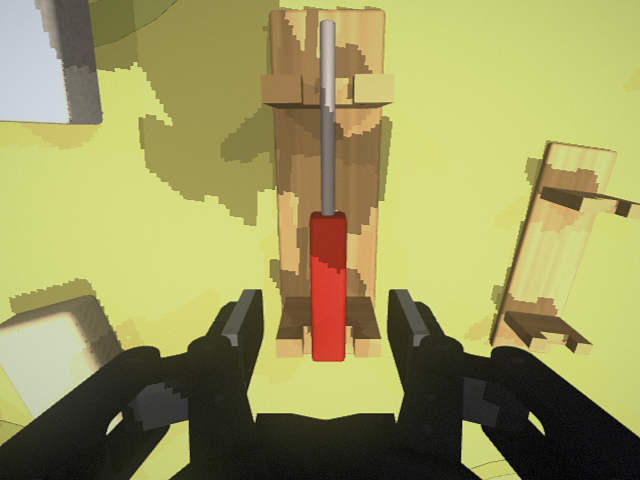

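Request:
drive_tool --slide '[[-1,0.5,-10],[-1.5,0.6,-20],[-1.5,0.6,-26],[-1.5,0.6,-29],[-1.5,0.6,-29],[-1.5,0.6,-29]]' --turn '[[0.002,0.004,0.002],[0.002,0.004,0.002],[0.002,0.004,0.002],[0.002,0.004,0.002],[0.002,0.004,0.002],[0.002,0.004,0.002]]' --gripper '[0.6,0.6,0.6,0.6,0.6,0.6]'

```text
t: 9.85
eef_pos: [0.5164, -0.2605, 0.0047]
tool_rot: [-0.484, 0.516, -0.483, -0.516]
contact_force: [0.7, -0.4, 0.5]
gripper_width: 0.602
```

```bash
python3 - <<'E'
from h import *
shot("scene","s4");crop("s4",160,130,320,250,5,"s4a")
a=np.radians(183.75);need([.516,-.2603,.005],goal([0,0,-1],[np.cos(a),np.sin(a),0]))
E
```

```text
slide [-0.5  0.2  0.2] turn [-0.0001  0.001   0.0005] deg 0.1 q [ 0.82  0.65 -0.61  1.9   0.52  0.76  1.55] F [0.  0.2 0.3] t 9.9
```

View pics/s4a.png

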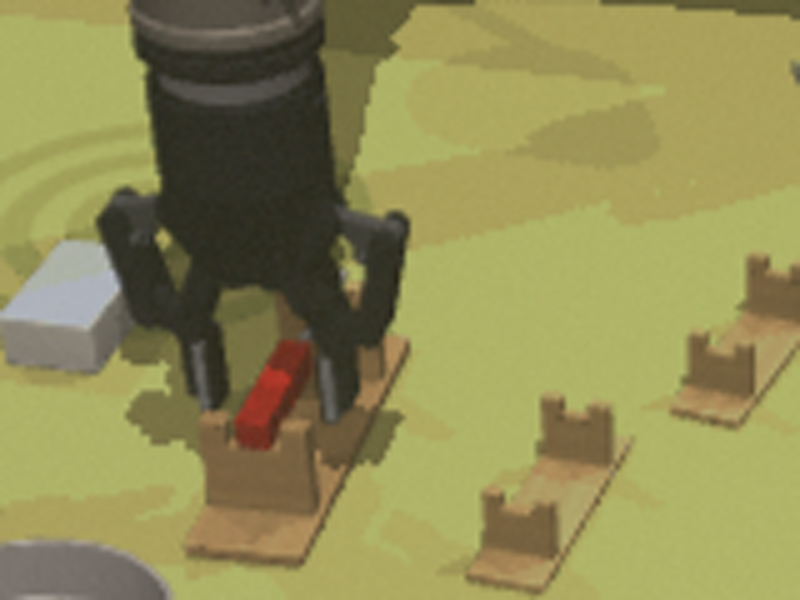

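The fingers now straddle the handle with no force, so I'll close.

Request:
drive_tool --slide '[[0,0,0],[0,0,0],[0,0,0],[0,0,0],[0,0,0],[0,0,0]]' --turn '[[0,0,0],[0,0,0],[0,0,0],[0,0,0],[0,0,0],[0,0,0]]' --gripper '[0.45,0.3,0.2,0.1,0,0]' --squeeze 40

```text
t: 10.5
eef_pos: [0.5167, -0.2606, 0.0052]
tool_rot: [-0.484, 0.516, -0.483, -0.516]
contact_force: [-0.4, -0.1, 5.5]
gripper_width: 0.174
```

Request:
drive_tool --slide '[[0,0,0],[0,0,0],[0,0,0]]' --turn '[[0,0,0],[0,0,0],[0,0,0]]' --gripper '[0,0,0]' --squeeze 80

```text
t: 10.8
eef_pos: [0.5168, -0.2606, 0.0053]
tool_rot: [-0.484, 0.516, -0.483, -0.516]
contact_force: [-1.2, 0.6, 4.8]
gripper_width: 0.165
```

```bash
python3 - <<'E'
from h import *
o=bot.get_obs();print(o["eef_pos"],o["tool_rot"],o["contact_force"],o["torque"]);shot("wrist","w8")
E
```

```text
[ 0.5168 -0.2606  0.0053] [-0.4838  0.5165 -0.4832 -0.5155] [-1.2361  0.6304  4.7863] [0.0636 0.1901 0.0182]
```

View pics/w8.png

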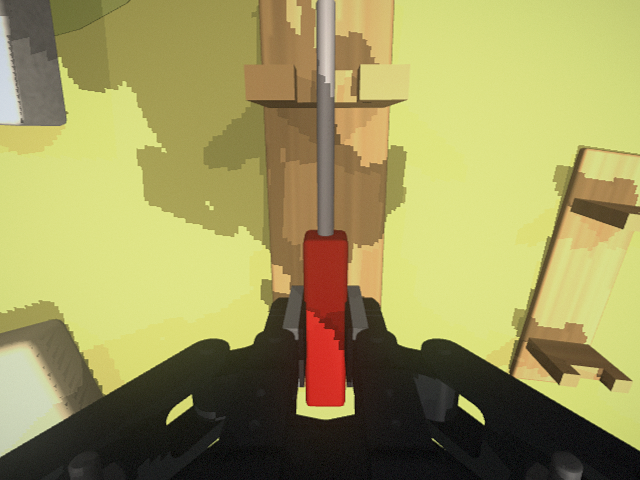

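The handle is held (opening 0.165, about 14 mm), with the pads either side of it at (295,310) and (355,310). Lifting now.

Request:
drive_tool --slide '[[0,0,10],[0,0,30],[0,0,70],[0,0,110],[0,0,110],[0,0,110]]' --turn '[[0,0,0],[0,0,0],[0,0,0],[0,0,0],[0,0,0],[0,0,0]]' --gripper '[0,0,0,0,0,0]'

```text
t: 11.45
eef_pos: [0.517, -0.261, 0.1162]
tool_rot: [-0.484, 0.517, -0.483, -0.515]
contact_force: [-0.5, -0.6, -0.9]
gripper_width: 0.168
```

```bash
python3 - <<'E'
from h import *
o=bot.get_obs();print(o["eef_pos"],o["contact_force"],o["torque"],o["q"])
shot("scene","s5");shot("top","t5");crop("s5",150,100,310,220,5,"s5a");crop("t5",380,210,500,340,5,"t5a")
a=np.radians(173.1);need([.6325,.1026,.115],goal([0,0,-1],[np.cos(a),np.sin(a),0]))
E
```

```text
[ 0.517  -0.261   0.1162] [-0.5499 -0.5952 -0.9063] [0.0024 0.0718 0.0743] [ 0.8949  0.5032 -0.7008  1.8323  0.3942  0.9461  1.6563]
slide [117.  363.1   0.9] turn [-0.0005 -0.0007 -0.1853] deg 10.6 q [ 0.89  0.51 -0.7   1.83  0.39  0.95  1.66] F [ 0.1  0.4 -1. ] t 11.55
```

View pics/s5a.png

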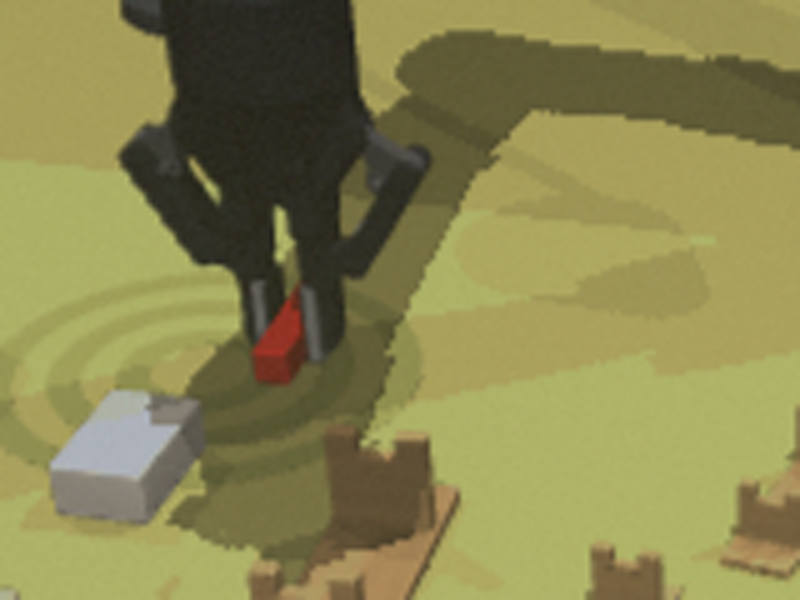

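View pics/t5a.png

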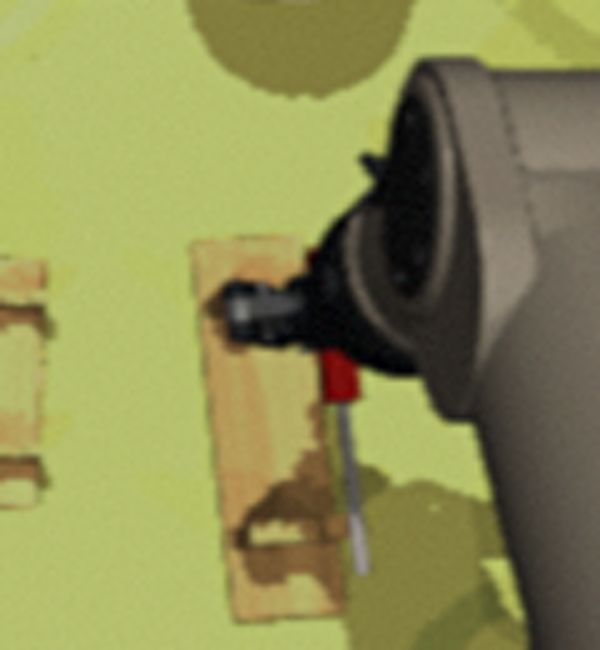

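Request:
drive_tool --slide '[[12,36,0],[26,80,0],[40,125,0],[55,170,0],[70,215,0],[84,260,0],[99,305,0],[110,345,0],[117,363,0],[117,363,0]]' --turn '[[0,0,-0.02],[0,0,-0.04],[0,0,-0.06],[0,0,-0.09],[0,0,-0.12],[0,0,-0.15],[0,0,-0.17],[0,0,-0.185],[0,0,-0.185],[0,0,-0.185]]' --gripper '[0,0,0,0,0,0,0,0,0,0]'

```text
t: 12.55
eef_pos: [0.6315, 0.1074, 0.1125]
tool_rot: [0.528, -0.469, 0.528, 0.472]
contact_force: [-0.6, -0.4, -2.1]
gripper_width: 0.163
```

```bash
python3 - <<'E'
from h import *
a=np.radians(173.1);need([.6325,.1026,.033],goal([0,0,-1],[np.cos(a),np.sin(a),0]))
E
```

```text
slide [  1.   -4.8 -79.5] turn [-0.003  -0.0031 -0.0063] deg 0.4 q [ 0.22  0.6  -0.68  1.68  0.43  1.02  0.85] F [-0.6 -0.4 -2.1] t 12.55
```

Request:
drive_tool --slide '[[1,-4.8,-30],[1,-4.8,-60],[1,-4.8,-79],[1,-4.8,-79.5],[1,-4.8,-79.5],[1,-4.8,-79.5],[1,-4.8,-79.5]]' --turn '[[-0.003,-0.003,-0.006],[-0.003,-0.003,-0.006],[-0.003,-0.003,-0.006],[-0.003,-0.003,-0.006],[-0.003,-0.003,-0.006],[-0.003,-0.003,-0.006],[-0.003,-0.003,-0.006]]' --gripper '[0,0,0,0,0,0,0]'

```text
t: 13.25
eef_pos: [0.6336, 0.1029, 0.0345]
tool_rot: [0.53, -0.469, 0.528, 0.469]
contact_force: [1.2, 0.6, -1.6]
gripper_width: 0.167
```

```bash
python3 - <<'E'
from h import *
a=np.radians(173.1);need([.6325,.1026,.033],goal([0,0,-1],[np.cos(a),np.sin(a),0]))
print(bot.get_obs()["torque"])
shot("scene","s6");shot("top","t6");shot("wrist","w9");crop("s6",340,170,500,290,5,"s6a");crop("t6",200,230,320,350,5,"t6a")
E
```

```text
slide [-1.1 -0.3 -1.5] turn [-0.0005  0.0023 -0.0003] deg 0.1 q [ 0.19  0.69 -0.63  1.73  0.5   0.89  0.79] F [ 1.2  0.6 -1.6] t 13.25
[0.0124 0.0028 0.0469]
```

View pics/s6a.png

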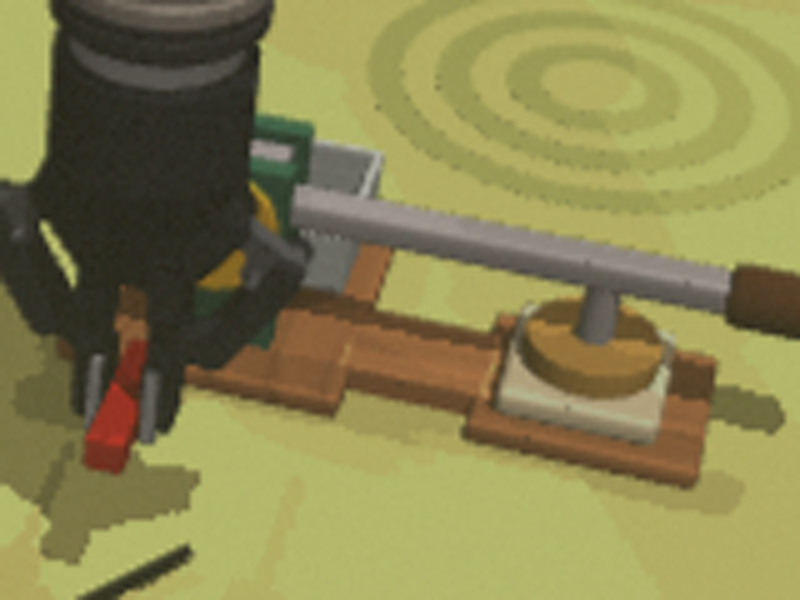

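View pics/t6a.png

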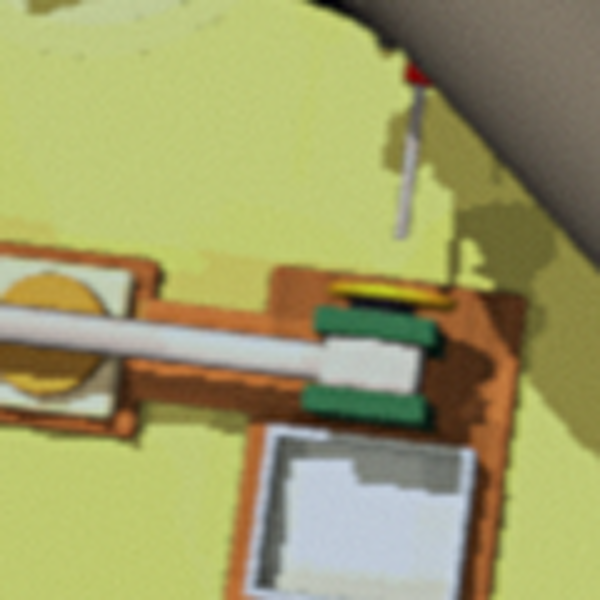

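View pics/w9.png

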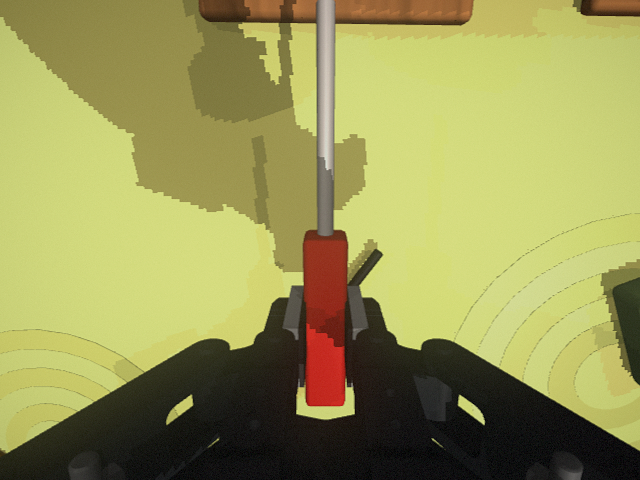

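```bash
python3 - <<'E'
from h import *
t=load("t6");T=lambda x,y:(200+(x+.0)/5,230+y/5)
tip=onplane(t,*T(401,237),.078);L=onplane(t,*T(331,285),.078);Rr=onplane(t,*T(454,299),.078)
print("tip",tip,"L",L,"R",Rr,"mid",(L+Rr)/2,"width",np.linalg.norm(L-Rr),"yaw",np.arctan2((L-Rr)[0],(L-Rr)[1]))
h=onplane(t,*T(420,85),.078);print("shank root",h,"dir",np.degrees(np.arctan2((tip-h)[1],(tip-h)[0])))
d=np.array([-.993,.12]);m=((L+Rr)/2)[:2];print("tip lateral vs hole (press y):",(tip[:2]-m)@np.array([.12,.993])*1000,"gap along",(m-tip[:2])@d*1000)
o=bot.get_obs();a=np.radians(173.1);print("tip by arm",o["eef_pos"][:2]+.1103*np.array([np.cos(a),np.sin(a)]))
# cheek centre in press y vs disc centre
C=[onplane(t,*T(*p),.104) for p in [(316,310),(440,325),(303,390),(430,405)]];C=np.mean(C,0);print("cheek centre",C,"disc y rel",(m-C[:2])@np.array([.12,.993])*1000,"x rel",(m-C[:2])@np.array([.993,-.12])*1000)
E
```

```text
tip [0.5243 0.1155 0.078 ] L [0.5017 0.1486 0.078 ] R [0.4945 0.0902 0.078 ] mid [0.4981 0.1194 0.078 ] width 0.058792630257661974 yaw 0.12378410618180924
shank root [0.5978 0.1067 0.078 ] dir 173.1569563158323
tip lateral vs hole (press y): -0.7600708250123619 gap along 26.490005290227174
tip by arm [0.5236 0.116 ]
cheek centre [0.4651 0.1264 0.104 ] disc y rel -2.997354368709971 x rel 33.616340534432815
```

Request:
drive_tool --slide '[[-5,0.7,-0.3],[-10,1.4,-0.7],[-15,2,-0.7],[-19.9,2.6,-0.7],[-19.9,2.6,-0.7],[-19.9,2.6,-0.7]]' --turn '[[0,0.002,0],[0,0.002,0],[0,0.002,0],[0,0.002,0],[0,0.002,0],[0,0.002,0]]' --gripper '[0,0,0,0,0,0]'

```text
t: 14.0
eef_pos: [0.6131, 0.1053, 0.0333]
tool_rot: [0.529, -0.469, 0.529, 0.469]
contact_force: [-0.1, 0.3, -1.3]
gripper_width: 0.167
```

```bash
cat >> h.py <<'E'
U=np.array([-.993,.120,0]);U/=np.linalg.norm(U);V=np.array([.120,.993,0]);V/=np.linalg.norm(V)
HOLE=np.array([.4985,.1190,.0785])
def st():
    o=bot.get_obs();R=Rt().as_matrix();y=R[:,1]
    tip=o["eef_pos"]-R[:,0]*.0447+.1103*y
    e=tip-HOLE;F=o["contact_force"]
    print("t",round(float(o["t"]),2),"tip: along",round(e@U*1000,2),"lat",round(e@V*1000,2),"z",round(e[2]*1000,2),"| F along",round(F@U,1),"lat",round(F@V,1),"z",round(F[2],1),"| tq",np.round(o["torque"],2),"eef",o["eef_pos"],"rot",np.round((goal([0,0,-1],U)*Rt().inv()).as_rotvec(),4))
E
python3 - <<'E'
from h import *
st()
shot("top","t7");shot("wrist","w10");crop("t7",240,260,310,330,8,"t7a")
E
```

```text
t 14.0 tip: along -5.15 lat 0.11 z -0.46 | F along 0.1 lat 0.3 z -1.3 | tq [-0.    0.02 -0.05] eef [0.6131 0.1053 0.0333] rot [-0.     -0.0005 -0.0004]
```

View pics/t7a.png

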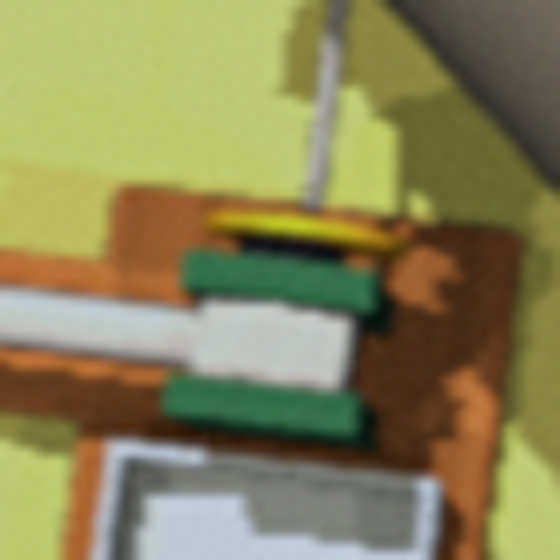

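View pics/w10.png

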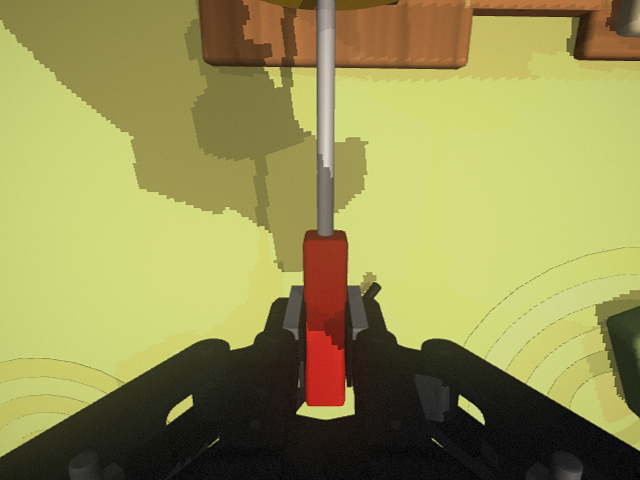

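```bash
python3 - <<'E'
from h import *
im=cv2.imread("pics/t7.png").astype(int)
for v in range(283,293): print(v,[tuple(im[v,u][::-1]) for u in (*range(263,269),)])
print()
for v in range(285,294): print(v,[tuple(im[v,u][::-1]) for u in (*range(286,293),)])
print()
for v in (276,279,282,284,285): print(v,[tuple(im[v,u][::-1]) for u in range(276,284)])
E
```

```text
283 [(np.int64(173), np.int64(165), np.int64(82)), (np.int64(182), np.int64(178), np.int64(89)), (np.int64(183), np.int64(181), np.int64(91)), (np.int64(182), np.int64(180), np.int64(88)), (np.int64(180), np.int64(179), np.int64(89)), (np.int64(184), np.int64(183), np.int64(93))]
284 [(np.int64(155), np.int64(108), np.int64(52)), (np.int64(158), np.int64(115), np.int64(57)), (np.int64(149), np.int64(113), np.int64(55)), (np.int64(143), np.int64(114), np.int64(58)), (np.int64(139), np.int64(117), np.int64(57)), (np.int64(151), np.int64(129), np.int64(65))]
285 [(np.int64(156), np.int64(90), np.int64(48)), (np.int64(152), np.int64(90), np.int64(46)), (np.int64(141), np.int64(83), np.int64(42)), (np.int64(136), np.int64(82), np.int64(40)), (np.int64(139), np.int64(87), np.int64(41)), (np.int64(152), np.int64(98), np.int64(46))]
286 [(np.int64(157), np.int64(96), np.int64(49)), (np.int64(151), np.int64(91), np.int64(46)), (np.int64(148), np.int64(92), np.int64(39)), (np.int64(155), np.int64(102), np.int64(34)), (np.int64(166), np.int64(116), np.int64(32)), (np.int64(174), np.int64(128), 
[... 5747 characters left out ...]
np.int64(167), np.int64(169), np.int64(98)), (np.int64(156), np.int64(155), np.int64(128)), (np.int64(142), np.int64(137), np.int64(129)), (np.int64(149), np.int64(152), np.int64(104)), (np.int64(178), np.int64(186), np.int64(96)), (np.int64(191), np.int64(202), np.int64(100)), (np.int64(192), np.int64(203), np.int64(102))]
285 [(np.int64(140), np.int64(112), np.int64(54)), (np.int64(127), np.int64(112), np.int64(71)), (np.int64(126), np.int64(118), np.int64(105)), (np.int64(127), np.int64(120), np.int64(113)), (np.int64(153), np.int64(145), np.int64(94)), (np.int64(179), np.int64(174), np.int64(88)), (np.int64(185), np.int64(181), np.int64(91)), (np.int64(183), np.int64(180), np.int64(90))]
```

Top view: tip at about (279,285) just short of the cover, with the disc's midpoint at about (277.5,288). Lateral estimates from top and wrist bracket zero by about ±0.7 mm. Now feeling forward.

Request:
drive_tool --slide '[[-1.5,0.2,0.3],[-3,0.4,0.5],[-3,0.4,0.5],[-3,0.4,0.5]]' --turn '[[0,0,0],[0,0,0],[0,0,0],[0,0,0]]' --gripper '[0,0,0,0]'

```text
t: 14.5
eef_pos: [0.6104, 0.1056, 0.0338]
tool_rot: [0.529, -0.469, 0.529, 0.469]
contact_force: [0.2, -0.6, -1.2]
gripper_width: 0.168
```

```bash
python3 -c "
from h import *
st()"
```

```text
t 14.5 tip: along -2.41 lat 0.15 z 0.02 | F along -0.3 lat -0.6 z -1.2 | tq [ 0.01 -0.   -0.01] eef [0.6104 0.1056 0.0338] rot [-0.0001 -0.0004 -0.    ]
```

Request:
drive_tool --slide '[[-0.5,0.06,0],[-1,0.1,0],[-1.5,0.2,0],[-1.5,0.2,0]]' --turn '[[0,0,0],[0,0,0],[0,0,0],[0,0,0]]' --gripper '[0,0,0,0]'

```text
t: 14.9
eef_pos: [0.6088, 0.1059, 0.0338]
tool_rot: [0.529, -0.469, 0.529, 0.469]
contact_force: [-0.2, -0.2, -1.5]
gripper_width: 0.165
```

```bash
python3 -c "
from h import *
st()"
```

```text
t 14.9 tip: along -0.81 lat 0.18 z 0.0 | F along 0.1 lat -0.2 z -1.5 | tq [-0.   -0.02  0.07] eef [0.6088 0.1059 0.0338] rot [-0.0001 -0.0005 -0.0001]
```

Request:
drive_tool --slide '[[-0.5,0.06,0],[-1,0.1,0],[-1.5,0.2,0],[-1.5,0.2,0]]' --turn '[[0,0,0],[0,0,0],[0,0,0],[0,0,0]]' --gripper '[0,0,0,0]'

```text
t: 15.3
eef_pos: [0.6072, 0.1061, 0.0338]
tool_rot: [0.529, -0.469, 0.529, 0.469]
contact_force: [-0.2, 0.3, -1.1]
gripper_width: 0.162
```

Request:
drive_tool --slide '[[-0.5,0.06,0],[-1,0.1,0],[-1,0.1,0]]' --turn '[[0,0,0],[0,0,0],[0,0,0]]' --gripper '[0,0,0]'

```text
t: 15.6
eef_pos: [0.6062, 0.1062, 0.0338]
tool_rot: [0.529, -0.469, 0.529, 0.469]
contact_force: [0.3, 0.2, -0.9]
gripper_width: 0.168
```

```bash
python3 -c "
from h import *
st()"
```

```text
t 15.6 tip: along 1.86 lat 0.2 z 0.01 | F along -0.3 lat 0.2 z -0.9 | tq [-0.01  0.02  0.06] eef [0.6062 0.1062 0.0338] rot [-0.0001 -0.0005 -0.0002]
```

Request:
drive_tool --slide '[[-0.5,0.06,0],[-1,0.1,0],[-1.5,0.2,0],[-1.5,0.2,0]]' --turn '[[0,0,0],[0,0,0],[0,0,0],[0,0,0]]' --gripper '[0,0,0,0]'

```text
t: 16.0
eef_pos: [0.6045, 0.1065, 0.0338]
tool_rot: [0.529, -0.469, 0.529, 0.469]
contact_force: [-0.1, 0.3, -1.2]
gripper_width: 0.164
```

Request:
drive_tool --slide '[[-0.5,0.06,0],[-1,0.1,0],[-1.5,0.2,0],[-1.5,0.2,0]]' --turn '[[0,0,0],[0,0,0],[0,0,0],[0,0,0]]' --gripper '[0,0,0,0]'

```text
t: 16.4
eef_pos: [0.6029, 0.1067, 0.0338]
tool_rot: [0.529, -0.469, 0.529, 0.469]
contact_force: [0.6, 0.6, -1.0]
gripper_width: 0.17
```

```bash
python3 -c "
from h import *
st()"
```

```text
t 16.4 tip: along 5.11 lat 0.29 z 0.05 | F along -0.5 lat 0.7 z -1.0 | tq [ 0.05 -0.03 -0.03] eef [0.6029 0.1067 0.0338] rot [-0.0001 -0.0007 -0.0005]
```

No contact 5 mm past the estimated face, so the tip is probably in the hole. I'll confirm with a picture.

```bash
python3 -c "
from h import *
shot('top','t8');shot('scene','s8');shot('wrist','w11');crop('t8',240,250,310,320,8,'t8a')
a=cv2.imread('pics/t8a.png');b=cv2.imread('pics/w11.png')[:120,200:480];b=cv2.resize(b,(560,240));cv2.imwrite('pics/m8.png',cv2.resize(np.vstack([a,b]),None,fx=.75,fy=.75))"
```

```text
(no output)
```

View pics/m8.png

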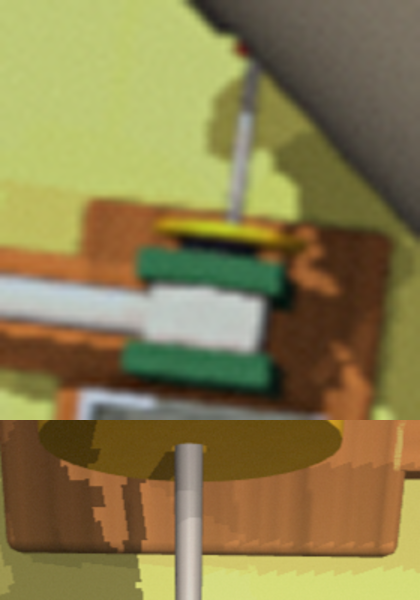

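The wrist view shows the shank ending at the cover's face near the disc's middle, with no force on it. Continuing into the hole.

Request:
drive_tool --slide '[[-0.7,0.08,0],[-1.5,0.15,0],[-2.2,0.25,0],[-3,0.3,0],[-3,0.3,0]]' --turn '[[0,0,0],[0,0,0],[0,0,0],[0,0,0],[0,0,0]]' --gripper '[0,0,0,0,0]'

```text
t: 17.05
eef_pos: [0.5998, 0.107, 0.0337]
tool_rot: [0.529, -0.469, 0.529, 0.469]
contact_force: [-0.6, 0.0, -1.0]
gripper_width: 0.163
```

```bash
python3 -c "
from h import *
st()"
```

```text
t 17.05 tip: along 8.24 lat 0.18 z 0.01 | F along 0.6 lat -0.0 z -1.0 | tq [ 0.06 -0.04 -0.06] eef [0.5998 0.107  0.0337] rot [-0.0001 -0.0008 -0.0004]
```

Request:
drive_tool --slide '[[-0.7,0.08,0],[-1.5,0.15,0],[-2.2,0.25,0],[-3,0.3,0],[-3,0.3,0]]' --turn '[[0,0,0],[0,0,0],[0,0,0],[0,0,0],[0,0,0]]' --gripper '[0,0,0,0,0]'

```text
t: 17.55
eef_pos: [0.5967, 0.1073, 0.0337]
tool_rot: [0.529, -0.469, 0.529, 0.469]
contact_force: [0.2, 1.7, -0.9]
gripper_width: 0.17
```

```bash
python3 -c "
from h import *
st()"
```

```text
t 17.55 tip: along 11.38 lat 0.13 z 0.03 | F along 0.0 lat 1.7 z -0.9 | tq [ 0.02 -0.02  0.01] eef [0.5967 0.1073 0.0337] rot [-0.0001 -0.0009 -0.0005]
```

Request:
drive_tool --slide '[[-0.6,0.08,0],[-1.2,0.15,0],[-1.8,0.25,0],[-2.4,0.35,0],[-3,0.4,0]]' --turn '[[0,0,0],[0,0,0],[0,0,0],[0,0,0],[0,0,0]]' --gripper '[0,0,0,0,0]'

```text
t: 18.05
eef_pos: [0.5936, 0.1077, 0.0337]
tool_rot: [0.529, -0.469, 0.529, 0.469]
contact_force: [1.6, 0.1, -1.0]
gripper_width: 0.168
```

Request:
drive_tool --slide '[[-0.5,0.06,0],[-1,0.12,0],[-1.5,0.2,0],[-2,0.25,0]]' --turn '[[0,0,0],[0,0,0],[0,0,0],[0,0,0]]' --gripper '[0,0,0,0]'

```text
t: 18.45
eef_pos: [0.5916, 0.108, 0.0337]
tool_rot: [0.529, -0.469, 0.529, 0.469]
contact_force: [0.3, -0.4, -1.1]
gripper_width: 0.168
```

```bash
python3 -c "
from h import *
st()"
```

```text
t 18.45 tip: along 16.52 lat 0.19 z 0.03 | F along -0.4 lat -0.3 z -1.1 | tq [ 0.05 -0.12 -0.01] eef [0.5916 0.108  0.0337] rot [-0.0001 -0.0009 -0.0005]
```

Request:
drive_tool --slide '[[-0.5,0.06,0],[-1,0.12,0],[-1.5,0.2,0],[-2,0.25,0]]' --turn '[[0,0,0],[0,0,0],[0,0,0],[0,0,0]]' --gripper '[0,0,0,0]'

```text
t: 18.85
eef_pos: [0.5908, 0.1081, 0.0341]
tool_rot: [0.53, -0.469, 0.529, 0.469]
contact_force: [5.1, -0.4, -2.2]
gripper_width: 0.165
```

Request:
drive_tool --slide '[[-0.5,0.06,0],[-1,0.12,0],[-1.5,0.2,0]]' --turn '[[0,0,0],[0,0,0],[0,0,0]]' --gripper '[0,0,0]'

```text
t: 19.15
eef_pos: [0.5909, 0.1081, 0.0346]
tool_rot: [0.53, -0.47, 0.528, 0.468]
contact_force: [8.3, -1.8, -2.1]
gripper_width: 0.168
```

```bash
python3 -c "
from h import *
st()"
```

```text
t 19.15 tip: along 17.48 lat 0.25 z 0.35 | F along -8.5 lat -0.8 z -2.1 | tq [-0.22 -1.58  0.05] eef [0.5909 0.1081 0.0346] rot [-0.0006  0.004   0.0002]
```

Contact with the pin at 17.4 mm past the face, with 8.5 N on it; arm stiffness is about 5 N/mm. I'll push steadily with small leads.

Request:
drive_tool --slide '[[-1.2,0.15,-0.2],[-1.7,0.2,-0.3],[-2.2,0.25,-0.4],[-2.5,0.3,-0.4],[-2.5,0.3,-0.4]]' --turn '[[0,0.004,0],[0,0.004,0],[0,0.004,0],[0,0.004,0],[0,0.004,0]]' --gripper '[0,0,0,0,0]'

```text
t: 19.65
eef_pos: [0.5906, 0.1081, 0.0348]
tool_rot: [0.531, -0.469, 0.528, 0.468]
contact_force: [7.6, -0.4, -2.8]
gripper_width: 0.163
```

```bash
python3 -c "
from h import *
st()"
```

```text
t 19.65 tip: along 17.7 lat 0.25 z 0.56 | F along -7.6 lat 0.5 z -2.8 | tq [-0.23 -1.88 -0.  ] eef [0.5906 0.1081 0.0348] rot [-0.0011  0.004   0.0008]
```

Request:
drive_tool --slide '[[-1.5,0.2,-0.5],[-2.2,0.27,-0.8],[-2.8,0.35,-0.8],[-3.3,0.4,-0.8],[-3.3,0.4,-0.8]]' --turn '[[0,0.006,0],[0,0.008,0],[0,0.008,0],[0,0.008,0],[0,0.008,0]]' --gripper '[0,0,0,0,0]'

```text
t: 20.15
eef_pos: [0.5899, 0.108, 0.0346]
tool_rot: [0.53, -0.468, 0.529, 0.469]
contact_force: [8.3, -1.8, -4.0]
gripper_width: 0.167
```

```bash
python3 -c "
from h import *
st()"
```

```text
t 20.15 tip: along 18.23 lat 0.19 z 0.79 | F along -8.4 lat -0.8 z -4.0 | tq [-0.26 -2.06  0.07] eef [0.5899 0.108  0.0346] rot [-0.0015  0.0005  0.0015]
```

```bash
python3 -c "
from h import *
shot('wrist','w12')
for n in ('w8','w10','w11','w12'):
    im=cv2.imread(f'pics/{n}.png').astype(int);m=(im[...,2]>90)&(im[...,1]<70)&(im[...,0]<70)
    r=np.where(m[:,315])[0];r2=np.where(m[:,340])[0];c=np.where(m[260])[0];c2=np.where(m[380])[0]
    g=im[60:200,300:350];sh=[ (np.where((abs(g[k]-g[k].mean(1,keepdims=True)).max(1)<14))[0]+300) for k in (20,60,120)]
    print(n,r.min(),r.max(),r2.min(),r2.max(),'cols',c.min(),c.max(),c2.min(),c2.max(),'shank',[(s.min(),s.max()) if len(s) else None for s in sh])"
```

```text
w8 230 405 230 405 cols 304 347 306 344 shank [(np.int64(317), np.int64(333)), (np.int64(317), np.int64(333)), (np.int64(318), np.int64(333))]
w10 64 405 65 405 cols 304 346 306 344 shank [(np.int64(317), np.int64(333)), (np.int64(317), np.int64(333)), (np.int64(318), np.int64(332))]
w11 230 405 88 405 cols 304 346 305 344 shank [(np.int64(317), np.int64(333)), (np.int64(317), np.int64(333)), (np.int64(318), np.int64(332))]
w12 115 406 231 405 cols 304 346 305 344 shank [(np.int64(317), np.int64(333)), (np.int64(317), np.int64(333)), (np.int64(318), np.int64(332))]
```

```bash
python3 -c "
import cv2,numpy as np
a=cv2.imread('pics/w11.png')[0:420,240:420];b=cv2.imread('pics/w12.png')[0:420,240:420]
cv2.imwrite('pics/c12.png',cv2.resize(np.hstack([a,b]),None,fx=1.4,fy=1.4))"
```

```text
(no output)
```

View pics/c12.png

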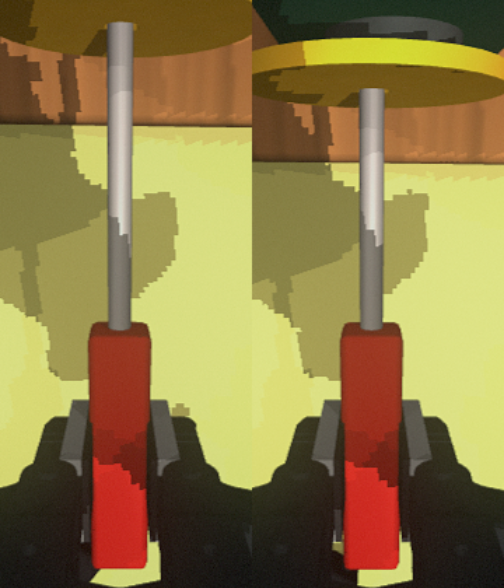

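No slip: the handle front is still at row 230–231, and the shank passes through the cover. Pushing on with a little more lead and a z correction.

Request:
drive_tool --slide '[[-2,0.25,-0.8],[-3,0.36,-1],[-3.5,0.42,-1],[-4,0.48,-1],[-4,0.48,-1]]' --turn '[[0,0.004,0],[0,0.004,0],[0,0.004,0],[0,0.004,0],[0,0.004,0]]' --gripper '[0,0,0,0,0]'

```text
t: 20.7
eef_pos: [0.5885, 0.1081, 0.0344]
tool_rot: [0.53, -0.468, 0.529, 0.469]
contact_force: [8.2, -0.7, -3.4]
gripper_width: 0.165
```

```bash
python3 -c "
from h import *
st()"
```

```text
t 20.7 tip: along 19.65 lat 0.15 z 0.49 | F along -8.3 lat 0.3 z -3.4 | tq [-0.3  -1.93  0.04] eef [0.5885 0.1081 0.0344] rot [-0.002   0.0011  0.0023]
```

Request:
drive_tool --slide '[[-2.5,0.3,-1],[-3,0.36,-1.2],[-3.5,0.42,-1.2],[-4,0.48,-1.2],[-4.5,0.54,-1.2],[-5,0.6,-1.2],[-5.5,0.66,-1.2],[-6,0.72,-1.2]]' --turn '[[-0.001,0.005,0.002],[-0.001,0.005,0.002],[-0.001,0.005,0.002],[-0.001,0.005,0.002],[-0.001,0.005,0.002],[-0.001,0.005,0.002],[-0.001,0.005,0.002],[-0.001,0.005,0.002]]' --gripper '[0,0,0,0,0,0,0,0]'

```text
t: 21.5
eef_pos: [0.5851, 0.1086, 0.034]
tool_rot: [0.53, -0.468, 0.529, 0.469]
contact_force: [8.5, -1.5, -2.3]
gripper_width: 0.164
```

```bash
python3 -c "
from h import *
st()"
```

```text
t 21.5 tip: along 23.09 lat 0.09 z 0.15 | F along -8.7 lat -0.4 z -2.3 | tq [-0.25 -1.84 -0.04] eef [0.5851 0.1086 0.034 ] rot [-0.0016  0.0005  0.001 ]
```

Request:
drive_tool --slide '[[-2.6,0.3,-1],[-3.2,0.4,-1],[-3.8,0.46,-1],[-4.4,0.53,-1],[-5,0.6,-1],[-5.6,0.68,-1],[-6.2,0.75,-1],[-6.8,0.82,-1],[-7.4,0.9,-1],[-8,0.97,-1]]' --turn '[[-0.001,0.004,0.001],[-0.001,0.004,0.001],[-0.001,0.004,0.001],[-0.001,0.004,0.001],[-0.001,0.004,0.001],[-0.001,0.004,0.001],[-0.001,0.004,0.001],[-0.001,0.004,0.001],[-0.001,0.004,0.001],[-0.001,0.004,0.001]]' --gripper '[0,0,0,0,0,0,0,0,0,0]'

```text
t: 22.5
eef_pos: [0.5797, 0.1094, 0.0339]
tool_rot: [0.53, -0.469, 0.529, 0.469]
contact_force: [8.2, -0.4, -2.1]
gripper_width: 0.166
```

```bash
python3 -c "
from h import *
st()"
```

```text
t 22.5 tip: along 28.56 lat 0.23 z 0.0 | F along -8.2 lat 0.6 z -2.1 | tq [-0.23 -1.73  0.05] eef [0.5797 0.1094 0.0339] rot [-0.0012  0.0011  0.0008]
```

Request:
drive_tool --slide '[[-2.6,0.3,-1],[-3.2,0.38,-1],[-3.8,0.45,-1],[-4.4,0.52,-1],[-5,0.6,-1],[-5.6,0.66,-1],[-6.2,0.74,-1],[-6.8,0.8,-1],[-7.4,0.88,-1],[-8,0.95,-1]]' --turn '[[-0.001,0.004,0.001],[-0.001,0.004,0.001],[-0.001,0.004,0.001],[-0.001,0.004,0.001],[-0.001,0.004,0.001],[-0.001,0.004,0.001],[-0.001,0.004,0.001],[-0.001,0.004,0.001],[-0.001,0.004,0.001],[-0.001,0.004,0.001]]' --gripper '[0,0,0,0,0,0,0,0,0,0]'

```text
t: 23.5
eef_pos: [0.5747, 0.1101, 0.034]
tool_rot: [0.53, -0.469, 0.528, 0.469]
contact_force: [8.3, -1.8, -0.7]
gripper_width: 0.166
```

```bash
python3 -c "
from h import *
st()"
```

```text
t 23.5 tip: along 33.66 lat 0.36 z -0.06 | F along -8.5 lat -0.8 z -0.7 | tq [-0.24 -1.87 -0.  ] eef [0.5747 0.1101 0.034 ] rot [-0.001   0.0023  0.0006]
```

Request:
drive_tool --slide '[[-2.6,0.2,-0.8],[-3.2,0.25,-0.8],[-3.8,0.3,-0.8],[-4.4,0.38,-0.8],[-5,0.45,-0.8],[-5.6,0.52,-0.8],[-6.2,0.6,-0.8],[-6.8,0.66,-0.8],[-7.4,0.74,-0.8],[-8,0.8,-0.8]]' --turn '[[-0.001,0.005,0.001],[-0.001,0.005,0.001],[-0.001,0.005,0.001],[-0.001,0.005,0.001],[-0.001,0.005,0.001],[-0.001,0.005,0.001],[-0.001,0.005,0.001],[-0.001,0.005,0.001],[-0.001,0.005,0.001],[-0.001,0.005,0.001]]' --gripper '[0,0,0,0,0,0,0,0,0,0]'

```text
t: 24.5
eef_pos: [0.5706, 0.1107, 0.0344]
tool_rot: [0.531, -0.469, 0.528, 0.468]
contact_force: [12.4, -1.5, -3.6]
gripper_width: 0.169
```

```bash
python3 -c "
from h import *
st()"
```

```text
t 24.5 tip: along 37.89 lat 0.46 z 0.16 | F along -12.5 lat -0.0 z -3.6 | tq [-0.21 -2.31  0.06] eef [0.5706 0.1107 0.0344] rot [-0.0012  0.004   0.0007]
```

Request:
drive_tool --slide '[[-3,0.25,-1.2],[-3.5,0.3,-1.2],[-4,0.35,-1.2],[-4.5,0.4,-1.2],[-5,0.45,-1.2],[-5.5,0.5,-1.2],[-6,0.55,-1.2]]' --turn '[[-0.001,0.008,0.001],[-0.001,0.008,0.001],[-0.001,0.008,0.001],[-0.001,0.008,0.001],[-0.001,0.008,0.001],[-0.001,0.008,0.001],[-0.001,0.008,0.001]]' --gripper '[0,0,0,0,0,0,0]'

```text
t: 25.2
eef_pos: [0.5637, 0.1113, 0.033]
tool_rot: [0.527, -0.468, 0.531, 0.47]
contact_force: [1.1, 0.9, -0.9]
gripper_width: 0.169
```

```bash
python3 -c "
from h import *
st()"
```

```text
t 25.2 tip: along 44.38 lat 0.12 z -0.2 | F along -1.0 lat 1.0 z -0.9 | tq [-0.13 -0.21  0.1 ] eef [0.5637 0.1113 0.033 ] rot [ 0.0003 -0.0055 -0.0006]
```

Past the soap grip, the force has dropped to about 1 N. I'll carry on gently.

Request:
drive_tool --slide '[[-1,0.15,0.3],[-2,0.25,0.5],[-3,0.4,0.7],[-4,0.5,0.7],[-5,0.6,0.7],[-6,0.7,0.7],[-7,0.85,0.7],[-8,1,0.7],[-9,1.1,0.7],[-10,1.2,0.7]]' --turn '[[0,-0.003,0],[0,-0.005,0],[0,-0.005,0],[0,-0.005,0],[0,-0.005,0],[0,-0.005,0],[0,-0.005,0],[0,-0.005,0],[0,-0.005,0],[0,-0.005,0]]' --gripper '[0,0,0,0,0,0,0,0,0,0]'

```text
t: 26.2
eef_pos: [0.5545, 0.1125, 0.0339]
tool_rot: [0.529, -0.469, 0.529, 0.469]
contact_force: [5.4, -0.7, -2.9]
gripper_width: 0.165
```

```bash
python3 -c "
from h import *
st()"
```

```text
t 26.2 tip: along 53.98 lat 0.16 z 0.02 | F along -5.4 lat -0.1 z -2.9 | tq [-0.11 -1.27  0.08] eef [0.5545 0.1125 0.0339] rot [-0.      0.001  -0.0005]
```

```bash
python3 -c "
from h import *
shot('top','t9');crop('t9',230,260,320,360,6,'t9a')"
```

```text
(no output)
```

View pics/t9a.png

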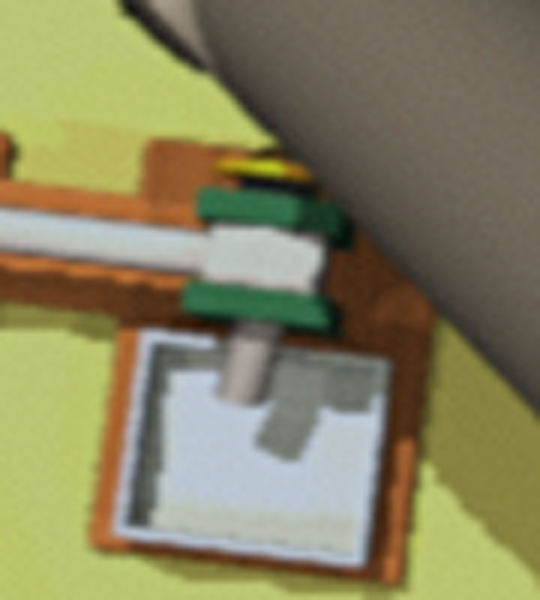

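The top view shows the pin sticking out over the tray at (270,320). I'll push on until it drops.

Request:
drive_tool --slide '[[-2,0.25,-0.3],[-2.7,0.33,-0.5],[-3.4,0.4,-0.5],[-4.1,0.5,-0.5],[-4.8,0.58,-0.5],[-5.5,0.66,-0.5],[-6.2,0.75,-0.5]]' --turn '[[0,0.002,0],[0,0.002,0],[0,0.002,0],[0,0.002,0],[0,0.002,0],[0,0.002,0],[0,0.002,0]]' --gripper '[0,0,0,0,0,0,0]'

```text
t: 26.95
eef_pos: [0.5475, 0.1132, 0.0332]
tool_rot: [0.528, -0.469, 0.53, 0.47]
contact_force: [0.4, -0.2, -1.2]
gripper_width: 0.168
```

```bash
python3 -c "
from h import *
st()"
```

```text
t 26.95 tip: along 60.86 lat 0.1 z -0.35 | F along -0.4 lat -0.2 z -1.2 | tq [ 0.08 -0.02 -0.01] eef [0.5475 0.1132 0.0332] rot [ 0.0002 -0.0021 -0.0007]
```

```bash
python3 -c "
from h import *
shot('top','t10');crop('t10',230,260,320,360,6,'t10a')"
```

```text
(no output)
```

View pics/t10a.png

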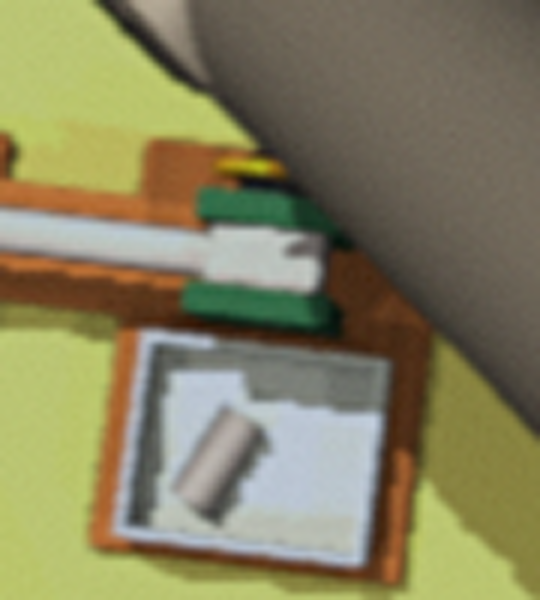

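The pin lies in the tray at about (266,337). Now withdrawing the punch straight back.

Request:
drive_tool --slide '[[3,-0.35,0.3],[8,-0.95,0.3],[14,-1.7,0.3],[20,-2.4,0.3],[28,-3.4,0.3],[36,-4.3,0.3],[46,-5.5,0.3],[56,-6.7,0.3],[68,-8.2,0.3],[80,-9.6,0.3]]' --turn '[[0,-0.002,-0.001],[0,-0.002,-0.001],[0,-0.002,-0.001],[0,-0.002,-0.001],[0,-0.002,-0.001],[0,-0.002,-0.001],[0,-0.002,-0.001],[0,-0.002,-0.001],[0,-0.002,-0.001],[0,-0.002,-0.001]]' --gripper '[0,0,0,0,0,0,0,0,0,0]'

```text
t: 28.0
eef_pos: [0.6286, 0.1035, 0.0335]
tool_rot: [0.529, -0.469, 0.529, 0.469]
contact_force: [0.3, -0.6, -0.8]
gripper_width: 0.167
```

```bash
python3 -c "
from h import *
st()
need([.64,.1017,.115],goal([0,0,-1],U))"
```

```text
t 28.0 tip: along -20.76 lat 0.24 z -0.29 | F along -0.4 lat -0.6 z -0.8 | tq [ 0.   -0.02  0.03] eef [0.6286 0.1035 0.0335] rot [0.0002 0.0001 0.0003]
slide [11.4 -1.8 81.5] turn [0.0002 0.0001 0.0003] deg 0.0 q [ 0.18  0.69 -0.63  1.74  0.5   0.88  0.79] F [ 0.3 -0.6 -0.8] t 28.0
```

Request:
drive_tool --slide '[[5,-0.6,5],[11,-1.8,40],[11,-1.8,82],[4,-30,82],[-8,-70,82],[-22,-115,82],[-37,-160,82],[-52,-205,82],[-66,-250,82],[-80,-295,82]]' --turn '[[0,0,0],[0,0,0],[0,0,0],[0,0,0],[0,0,0.03],[0,0,0.06],[0,0,0.09],[0,0,0.12],[0,0,0.15],[0,0,0.18]]' --gripper '[0,0,0,0,0,0,0,0,0,0]'

```text
t: 29.0
eef_pos: [0.5481, -0.1934, 0.1161]
tool_rot: [-0.485, 0.515, -0.485, -0.515]
contact_force: [1.2, -0.6, -1.2]
gripper_width: 0.168
```

```bash
cat >> h.py <<'E'
G0=Ro.from_quat([.5165,-.4832,-.5155,-.4838]);P0=np.array([.5168,-.2606,.0053])
E
python3 -c "
from h import *
need(P0+[0,0,.07],G0)"
```

```text
slide [-31.3 -67.2 -40.8] turn [ 0.0001 -0.0009  0.0042] deg 0.2 q [ 0.77  0.51 -0.71  1.82  0.4   0.95  1.52] F [ 1.2 -0.6 -1.2] t 29.0
```

Request:
drive_tool --slide '[[-15,-35,0],[-31,-67,0],[-31.3,-67.2,-20],[-31.3,-67.2,-41],[-31.3,-67.2,-41],[-31.3,-67.2,-41],[-31.3,-67.2,-41]]' --turn '[[0,-0.001,0.004],[0,-0.001,0.004],[0,-0.001,0.004],[0,-0.001,0.004],[0,-0.001,0.004],[0,-0.001,0.004],[0,-0.001,0.004]]' --gripper '[0,0,0,0,0,0,0]'

```text
t: 29.7
eef_pos: [0.5179, -0.2603, 0.0764]
tool_rot: [-0.484, 0.517, -0.483, -0.515]
contact_force: [-0.3, -1.2, -1.1]
gripper_width: 0.167
```

```bash
python3 -c "
from h import *
need(P0+[0,0,.07],G0)
shot('top','t11');shot('scene','s11');shot('wrist','w13');crop('t11',380,210,500,340,5,'t11a');crop('s11',150,100,310,220,5,'s11a')"
```

```text
slide [-1.1 -0.3 -1.1] turn [ 0.0006  0.0017 -0.0005] deg 0.1 q [ 0.87  0.55 -0.68  1.86  0.44  0.88  1.62] F [-0.3 -1.2 -1.1] t 29.7
```

View pics/t11a.png

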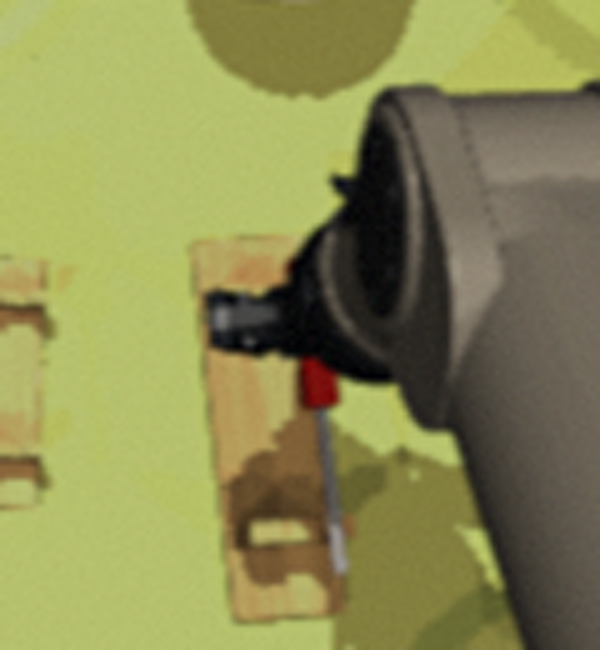

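View pics/w13.png

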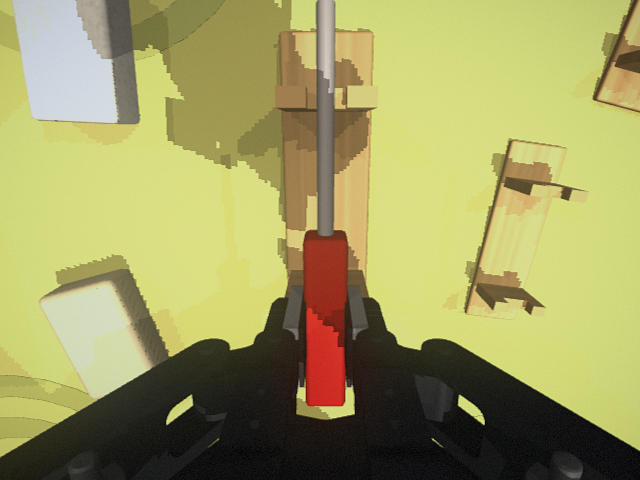

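The punch hangs above the rest exactly as when it was lifted. Lowering in stages.

Request:
drive_tool --slide '[[-0.5,-0.2,-20],[-1.1,-0.3,-40],[-1.1,-0.3,-55],[-1.1,-0.3,-63],[-1.1,-0.3,-63],[-1.1,-0.3,-63]]' --turn '[[0.0005,0.0015,0],[0.0005,0.0015,0],[0.0005,0.0015,0],[0.0005,0.0015,0],[0.0005,0.0015,0],[0.0005,0.0015,0]]' --gripper '[0,0,0,0,0,0]'

```text
t: 30.45
eef_pos: [0.5171, -0.2608, 0.0136]
tool_rot: [-0.484, 0.517, -0.483, -0.515]
contact_force: [1.0, -0.4, -1.5]
gripper_width: 0.166
```

```bash
python3 -c "
from h import *
need(P0,G0);print(bot.get_obs()['torque'])"
```

```text
slide [-0.3  0.2 -8.3] turn [ 0.0004  0.0006 -0.0004] deg 0.0 q [ 0.83  0.64 -0.62  1.89  0.52  0.77  1.55] F [ 1.  -0.4 -1.5] t 30.45
[ 0.0377 -0.0119 -0.0137]
```

Request:
drive_tool --slide '[[-0.2,0.1,-2],[-0.3,0.2,-4],[-0.3,0.2,-6],[-0.3,0.2,-7.5],[-0.3,0.2,-8],[-0.3,0.2,-8],[-0.3,0.2,-8]]' --turn '[[0,0.0005,0],[0,0.0005,0],[0,0.0005,0],[0,0.0005,0],[0,0.0005,0],[0,0.0005,0],[0,0.0005,0]]' --gripper '[0,0,0,0,0,0,0]'

```text
t: 31.15
eef_pos: [0.5167, -0.2606, 0.0056]
tool_rot: [-0.484, 0.517, -0.483, -0.515]
contact_force: [-1.1, -0.3, -1.7]
gripper_width: 0.169
```

```bash
python3 -c "
from h import *
need(P0,G0);print(bot.get_obs()['torque'])"
```

```text
slide [ 0.1  0.  -0.3] turn [ 0.0004  0.0001 -0.0004] deg 0.0 q [ 0.82  0.65 -0.62  1.9   0.53  0.76  1.55] F [-1.1 -0.3 -1.7] t 31.15
[ 0.0098 -0.0252 -0.0174]
```

Request:
drive_tool --slide '[[0,0,-0.4],[0,0,-0.7],[0,0,-0.7]]' --turn '[[0,0,0],[0,0,0],[0,0,0]]' --gripper '[0,0,0]'

```text
t: 31.45
eef_pos: [0.5169, -0.2606, 0.0053]
tool_rot: [-0.484, 0.517, -0.483, -0.515]
contact_force: [-0.8, 0.4, 4.0]
gripper_width: 0.163
```

Request:
drive_tool --slide '[[0,0,-0.4],[0,0,-0.7],[0,0,-0.7]]' --turn '[[0,0,0],[0,0,0],[0,0,0]]' --gripper '[0,0,0]'

```text
t: 31.75
eef_pos: [0.5169, -0.2607, 0.0053]
tool_rot: [-0.483, 0.517, -0.483, -0.515]
contact_force: [-2.7, 0.9, 8.3]
gripper_width: 0.167
```

The punch is seated in the rest (reaction 4 to 8 N). Relaxing and opening.

Request:
drive_tool --slide '[[0,0,0],[0,0,0],[0,0,0],[0,0,0],[0,0,0],[0,0,0],[0,0,0]]' --turn '[[0,0,0],[0,0,0],[0,0,0],[0,0,0],[0,0,0],[0,0,0],[0,0,0]]' --gripper '[0,0.2,0.25,0.35,0.5,0.6,0.6]' --squeeze 20

```text
t: 32.45
eef_pos: [0.5169, -0.2607, 0.0053]
tool_rot: [-0.483, 0.517, -0.483, -0.515]
contact_force: [0.3, -0.7, -0.2]
gripper_width: 0.604
```

Request:
drive_tool --slide '[[0,0,10],[0,0,30],[0,0,60],[0,0,97],[0,0,97],[0,0,97]]' --turn '[[0,0,0],[0,0,0],[0,0,0],[0,0,0],[0,0,0],[0,0,0]]' --gripper '[0.6,0.6,0.6,0.6,0.6,0.6]'

```text
t: 33.05
eef_pos: [0.5176, -0.2611, 0.1038]
tool_rot: [-0.484, 0.518, -0.483, -0.514]
contact_force: [0.1, 0.8, -0.3]
gripper_width: 0.603
```

```bash
python3 -c "
from h import *
print(bot.get_obs()['eef_pos'],bot.get_obs()['contact_force'])
c=shot('wrist','w14');im=cv2.imread('pics/w14.png').astype(int)
m=(im[...,2]>130)&(im[...,1]<70)&(im[...,0]<70)
for v in (205,230,255,270):
    u=np.where(m[v,290:360])[0]+290;print(v,u.min(),u.max(),onplane(c,(u.min()+u.max())/2,v,.058))
r=np.where(m[:,325])[0];print(r.min(),r.max(),onplane(c,325,r.min(),.058),onplane(c,325,r.max(),.058))"
```

```text
[ 0.5176 -0.2611  0.1038] [ 0.0887  0.8401 -0.2784]
205 314 338 [ 0.4901 -0.2627  0.058 ]
230 314 338 [ 0.5057 -0.2617  0.058 ]
255 314 338 [ 0.522  -0.2606  0.058 ]
270 314 338 [ 0.5321 -0.2599  0.058 ]
191 295 [ 0.4816 -0.2639  0.058 ] [ 0.5495 -0.2594  0.058 ]
```

View pics/w14.png

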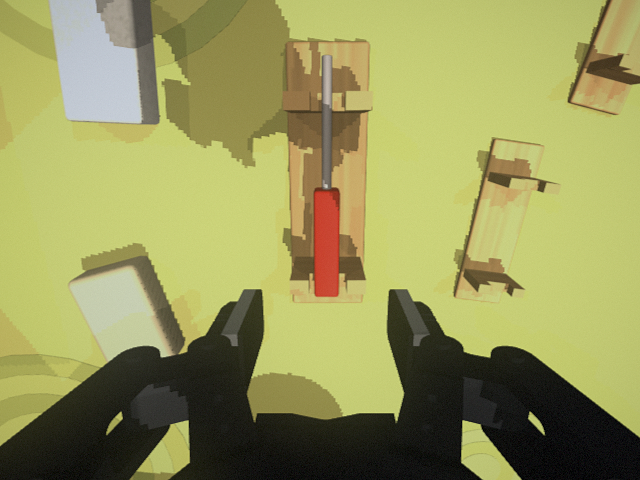

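The punch lies in both notches within 1 mm of where it was. Raising the arm clear for a last look.

Request:
drive_tool --slide '[[0,0,40],[-20,-20,90],[-50,-60,120],[-80,-100,120],[-110,-140,120],[-110,-140,120],[-110,-140,120]]' --turn '[[0,0,0],[0,0,0],[0,0,0],[0,0,0],[0,0,0],[0,0,0],[0,0,0]]' --gripper '[0.6,0.6,0.6,0.6,0.6,0.6,0.6]'

```text
t: 33.8
eef_pos: [0.4037, -0.4031, 0.2211]
tool_rot: [-0.484, 0.515, -0.485, -0.515]
contact_force: [-0.9, 0.0, -0.1]
gripper_width: 0.6
```

```bash
python3 -c "
from h import *
print(bot.get_obs()['joint_vel'],bot.get_obs()['contact_force'])
shot('top','t12');shot('scene','s12')"
```

```text
[-0.0506 -0.0062 -0.065   0.0117 -0.0189 -0.0063 -0.0269] [-0.8673  0.0169 -0.0542]
```

View pics/s12.png

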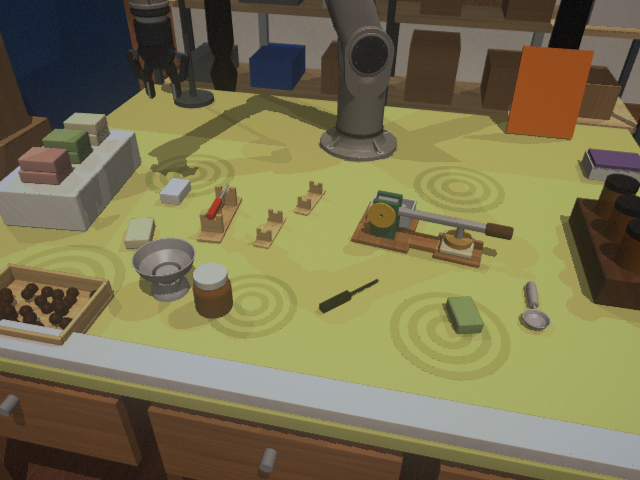

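View pics/t12.png

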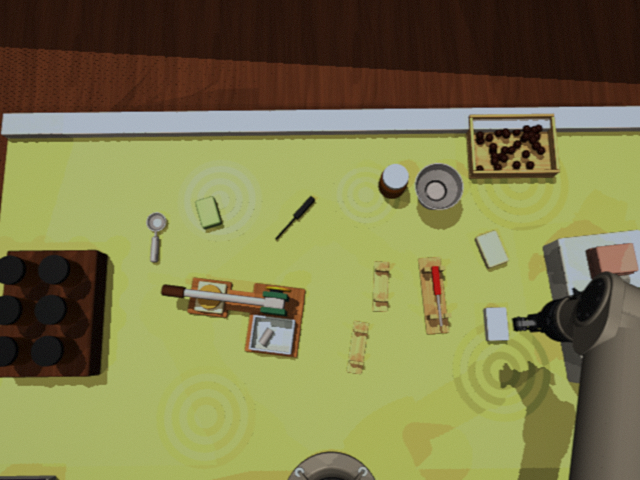

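Punch in its rest at (437,290), pin in the tray at (266,337), every other object where it was, and the arm free of contact.

```bash
python3 -c "
from station import bot
print(bot.hand_in())"
```

```text
the job is handed in; nothing more can be done
None
```

The pin is out and lying in the catch tray, and the punch is back in its rest. I handed the job in at about 34 s of the 64 s allowed.

- **Push:** The punch tip went through the hole on the first try. It met the pin about 17 mm past the cover face. The force read at the end of each move was about 8 N while the pin slid, with a highest reading of 12.5 N. Force was only read then, so short peaks between readings were not seen, but the steps were kept small enough to stay under 25 N.
- **Last checks:** The top view shows the pin in the tray. The wrist view shows the punch in both notches within about 1 mm of where it was. By eye, the other objects look the same in the top and scene pictures as at the start. The arm was clear, with force readings under 1 N.
- **What disagreed:** The real fingertips stand about 27–30 mm short of the reported tool point, so my first close shut on air just above the handle, with no force reading. I corrected the height from the pictures and grasped on the second try. The wrist camera also read heights about 2 mm high, and I allowed for that.

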